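# Pack the weld-inspection probe case

## Task

Pack the weld-inspection kit away: lift the loose black cap off every probe that wears one and set the caps, right way up, into the cap tray; stand every probe (face up) and the V block (flat, groove up) on the floor of the open grey case, in its bays. Only when everything is in and nothing stands above the rim, close the lid completely. Leave the marker, coupon, hex key and the other things on the bench where they are.

Things in the scene. Friction and masses are not known exactly. Their poses are not given: they have to be found in the camera images.
- case: grey case fixed to the bench, 98 (x) x 292 (y) x 44 mm high without lid, walls and floor 4 mm; origin at the centre of its underside. Four bays along its y, centres at case y = -0.108, -0.036, 0.036, 0.108 (x = 0), each 90 (x) x 68 mm, parted by ribs 4 mm thick, 10 mm above the floor; any item in any bay. Lid hinged along the far (+x) rim. A capped probe stands above the rim
- lid (a joint): lid hinge angle in rad: 0 shut, 1.9 fully open (it starts about upright or a little past, leaning back away from the robot); stiff hinge, the lid stays where it is left and must be pushed all the way, about 0.25 N m (some 3 N at its front edge, more when moved fast)
- lid_hinge (a point): middle of the lid's hinge axis, on the far (+x) rim 44 mm above the bench; the axis runs along the case's y
- lid_edge (a point): middle of the lid's free (front) edge, on its outer face; 98 mm from the hinge axis. The lid is a flat plate 5 mm thick, 292 mm wide, outer face 5 mm above the rim when shut; a black finger tab 70 mm wide juts 14 mm beyond this edge
- cap_tray: fixed flat aluminium tray 178 (x) x 62 (y) x 12 mm high, origin at the centre of its underside; floor and walls 3 mm; three bays in a row along its x, centres at tray x = -0.058, 0, 0.058 (y = 0), each about 55 x 56 mm, parted by ribs 9 mm high overall
- v_block_mid (a point): ground steel V block 60 (its x) x 40 (its y) x 34 mm high, 0.3 to 0.55 kg; this point is at its centre, half-way up. The V groove in its top runs along its x; grasp it across its y (40 mm)
- probe_1_mid (a point): probe 1: steel cylinder 32 mm across, 36 mm high, standing face (pale disc) up on the bench; this point is at its centre, half-way up (18 mm above its foot); z up its axis
- cap_1_mid (a point): loose black slip-on cap of probe 1: 40 mm across, 22 mm high, open below, hollow 12 mm deep and about 35 mm wide; this point is at its centre, half-way up (11 mm above its lower edge). At the start it hangs over the top of probe 1 (its top 46 mm above the bench) and lifts straight off. Absent (None) when that probe wears no cap
- probe_2_mid (a point): probe 2: steel cylinder 32 mm across, 36 mm high, standing face (pale disc) up on the bench; this point is at its centre, half-way up (18 mm above its foot); z up its axis
- cap_2_mid (a point): loose black slip-on cap of probe 2: 40 mm across, 22 mm high, open below, hollow 12 mm deep and about 35 mm wide; this point is at its centre, half-way up (11 mm above its lower edge). At the start it hangs over the top of probe 2 (its top 46 mm above the bench) and lifts straight off. Absent (None) when that probe wears no cap
- probe_3_mid (a point): probe 3: steel cylinder 32 mm across, 36 mm high, standing face (pale disc) up on the bench; this point is at its centre, half-way up (18 mm above its foot); z up its axis
- cap_3_mid (a point): loose black slip-on cap of probe 3: 40 mm across, 22 mm high, open below, hollow 12 mm deep and about 35 mm wide; this point is at its centre, half-way up (11 mm above its lower edge). At the start it hangs over the top of probe 3 (its top 46 mm above the bench) and lifts straight off. Absent (None) when that probe wears no cap
- marker: white paint marker with black cap, 16 x 131 x 17 mm, lying on the bench; a bystander, not to be moved; origin at the centre of its underside
- coupon: dark steel weld coupon, 25 x 75 x 11 mm, lying on the bench; a bystander, not to be moved; origin at the centre of its underside
- hex_key: dark hex key, 34 x 114 x 9 mm, lying on the bench; a bystander, not to be moved; origin at the centre of its underside
Mind the look-alikes: they are no part of the job. Leave any pink look-alike of the part that bears cap_3_mid alone.

How it is judged:
On the way:
1. with the lid still open, every cap lies in the cap tray and every probe and the V block stand in the case below its rim (x of cap_1_mid in the frame of cap_tray between -0.087 and 0.087 m and y of cap_1_mid in the frame of cap_tray between -0.03 and 0.03 m and z of cap_1_mid in the frame of cap_tray between 0.008 and 0.019 m and angle between each of cap_1_mid, cap_2_mid, cap_3_mid's own z axis and vertical below 0.15 rad and x of cap_2_mid in the frame of cap_tray between -0.087 and 0.087 m and y of cap_2_mid in the frame of cap_tray between -0.03 and 0.03 m and z of cap_2_mid in the frame of cap_tray between 0.008 and 0.019 m and x of cap_3_mid in the frame of cap_tray between -0.087 and 0.087 m and y of cap_3_mid in the frame of cap_tray between -0.03 and 0.03 m and z of cap_3_mid in the frame of cap_tray between 0.008 and 0.019 m and x of probe_1_mid in the frame of case between -0.047 and 0.047 m and y of probe_1_mid in the frame of case between -0.144 and 0.144 m and z of probe_1_mid in the frame of case between 0.016 and 0.026 m and angle between each of probe_1_mid, probe_2_mid, probe_3_mid, v_block_mid's own z axis and vertical below 0.12 rad and x of probe_2_mid in the frame of case between -0.047 and 0.047 m and y of probe_2_mid in the frame of case between -0.144 and 0.144 m and z of probe_2_mid in the frame of case between 0.016 and 0.026 m and x of probe_3_mid in the frame of case between -0.047 and 0.047 m and y of probe_3_mid in the frame of case between -0.144 and 0.144 m and z of probe_3_mid in the frame of case between 0.016 and 0.026 m and x of v_block_mid in the frame of case between -0.047 and 0.047 m and y of v_block_mid in the frame of case between -0.144 and 0.144 m and z of v_block_mid in the frame of case between 0.015 and 0.025 m and value of joint lid above 0.8 rad), for 0.2 s.
At the end, for the whole second after the job is handed in: lid within 0.04 rad of shut; every cap right way up (within 0.15 rad) on the floor of the cap tray; every probe face up and the V block flat (within 0.12 rad, height within about 5 mm) on the floor of the case; all at rest (x of cap_1_mid in the frame of cap_tray between -0.087 and 0.087 m and y of cap_1_mid in the frame of cap_tray between -0.03 and 0.03 m and z of cap_1_mid in the frame of cap_tray between 0.008 and 0.019 m and angle between each of cap_1_mid, cap_2_mid, cap_3_mid's own z axis and vertical below 0.15 rad and x of cap_2_mid in the frame of cap_tray between -0.087 and 0.087 m and y of cap_2_mid in the frame of cap_tray between -0.03 and 0.03 m and z of cap_2_mid in the frame of cap_tray between 0.008 and 0.019 m and x of cap_3_mid in the frame of cap_tray between -0.087 and 0.087 m and y of cap_3_mid in the frame of cap_tray between -0.03 and 0.03 m and z of cap_3_mid in the frame of cap_tray between 0.008 and 0.019 m and x of probe_1_mid in the frame of case between -0.047 and 0.047 m and y of probe_1_mid in the frame of case between -0.144 and 0.144 m and z of probe_1_mid in the frame of case between 0.016 and 0.026 m and angle between each of probe_1_mid, probe_2_mid, probe_3_mid, v_block_mid's own z axis and vertical below 0.12 rad and x of probe_2_mid in the frame of case between -0.047 and 0.047 m and y of probe_2_mid in the frame of case between -0.144 and 0.144 m and z of probe_2_mid in the frame of case between 0.016 and 0.026 m and x of probe_3_mid in the frame of case between -0.047 and 0.047 m and y of probe_3_mid in the frame of case between -0.144 and 0.144 m and z of probe_3_mid in the frame of case between 0.016 and 0.026 m and x of v_block_mid in the frame of case between -0.047 and 0.047 m and y of v_block_mid in the frame of case between -0.144 and 0.144 m and z of v_block_mid in the frame of case between 0.015 and 0.025 m and value of joint lid below 0.04 rad and linear speed of each of probe_1, cap_1, probe_2, cap_2, probe_3, cap_3, v_block below 0.03 m/s); the robot touches nothing.
It fails at once if the marker is moved by more than 3 cm (distance of marker from where it was at the start of the episode above 0.03 m).
It fails at once if the coupon is moved by more than 3 cm (distance of coupon from where it was at the start of the episode above 0.03 m).
It fails at once if the hex key is moved by more than 3 cm (distance of hex_key from where it was at the start of the episode above 0.03 m).
Of cap_1, cap_2, cap_3 only 1 to 3 are there at a start; the rules pass over those that are not, and their reading is None.
At some moment in a run one of probe_1, probe_2, probe_3, v_block may be knocked a few centimetres aside while the robot is not near it.
It also fails if it takes over 210 s, if anything falls off the work surface, if the arm or the gripper's body presses on something with over 40 N, if the wrist force passes 120 N, or if a joint passes its speed limit or range.

## Robot

A 7-joint arm with a two-finger parallel gripper is mounted at the origin on a cart in front of the work surface, level with it; the furniture and walls round the work are solid. World frame = base frame: x ahead of the robot, y to its left, z up, the work surface at z = 0. Lengths are in m, angles in rad, forces in N, time in s.
With the tool pointing down it reaches from about 0.35 to 0.9 m from the base axis. Payload 8.1 kg.
Tool frame: the origin (TCP) lies at the centre of the arm's flange, where the gripper is bolted on; the fingertips stand 178 mm ahead of it and the grasp point (between the pads) lies 159 mm ahead of it; z points along the fingers, y is the direction in which the jaws open and shut (so a half turn about z gives the same grasp; the last joint's range is limited). The gripper opens to 92 mm and grips with 3 to 60 N. Pads are 19 mm wide; open, the fingers measure 130 mm over their backs; the gripper's body (75 mm by 190 mm) begins 47 mm behind the grasp point.
Start: joints at [-1.417, 0.434, 0.025, 1.573, -0.012, 1.134, -0.075], TCP at [0.159, 0.605, 0.405] pointing down, gripper open.
Joint ranges: [-2.62, 2.62], [-0.44, 2.09], [-1.27, 1.32], [0.08, 2.57], [-1.32, 4.46], [0.12, 2], [-2.74, 2.74]. Speed limits (rad/s): [2.22, 2.22, 3.01, 3.01, 3.14, 3.14, 3.14].

## Interface

Orientations are given as a rotation vector (axis times angle).
In Python, from cell import arm, get_image, camera_model gives the robot as it stands. The module is installed in compiled form; this text tells all that it offers.
- The arm moves only by the shell command python3 -m pendant 'ROWS' [FORCE]. ROWS is JSON, a list that holds one entry, the list of rows, each a list of 7 numbers: the shift along the tool's x, y, z in mm, then the turn, a rotation vector about the tool's x, y, z in rad, then the closure, from -1 (fully open) to 1 (shut). In form: [[[x, y, z, rx, ry, rz, hand], ...]]. A call has 1 to 20 rows; each row is the pose to reach, as a shift and turn from the pose commanded when the call began, along the tool's axes at that moment; what a row does not reach only later rows make up. A row lasts 1/8 s, in which the tool goes at most 62.5 mm and 10.7 degrees, less where a joint would pass 70% of its speed; a pose out of reach is approached as far as the arm can. A call with a gripper value outside its range is refused whole. The fingers move at their own pace and stop on an object; FORCE is the grip in N (left out, the last holds). Time passes only in rows, so rows that repeat a pose let the fingers close. It gives the time, the measured TCP pose, the force and the opening at its end, in the units of the state.
- arm.observe(): the state, without advancing time (a new reading comes with each control period).
- get_image(name): name is "scene" or "top" or "wrist"; returns the picture (384x512x3 uint8, red, green, blue); there is no depth.
- camera_model(name): a dict with "fx", "fy", "cx", "cy" (pixels), "position" and "orientation" of the camera in the world; the wrist camera has in their place "T_tool_cam" (4x4, takes a point from camera to tool coordinates, whose origin is the TCP and whose axes are the flange's). Camera axes: x right, y down, z forward; pixel columns grow to the right and rows downward; lengths in m; the calibration is good to about 2 mm. A picture is of the moment at which its call begins: read the wrist's pose just before it. camera_model takes no time and is no camera call.
- arm.sign_off(): hands the job in, once; it reports no verdict.
The state is a dict: "clock": time; "joints": joint angles; "dq": joint speeds; "joint_efforts": joint torques, N m; "position": TCP position; "ee_rot": TCP orientation; "force": force on the tool from outside, world axes, zero at the start; "ft_torque": the same for the moment, N m; "width": opening from 0.0 (shut) to 1.0 (fully open).
Only numpy, scipy, OpenCV 4.12 (cv2) and the standard library are available. Lean on these libraries where they do the work, as an engineer would, in place of code of your own. Each camera call takes 0.05 s, during which the arm holds its last target.

## Working session

There is one attempt and no reset: what is moved stays moved. The work goes in short steps, Python scripts to look and compute and a shell command to move; the robot and the scene stay as the last step left them, time stands still between calls to the robot, and variables do not carry over. Pictures are saved under pics/ and viewed, and the job is handed in when it is done.

```bash
mkdir -p pics; ls; python3 - <<'E'
from cell import arm,get_image,camera_model
import cv2
s=arm.observe();print(s)
for n in ["scene","top","wrist"]:
    im=get_image(n);cv2.imwrite(f"pics/{n}0.png",im[:,:,::-1]);print(n,camera_model(n))
E
```

```text
pics
{'clock': 0.0, 'joints': array([-1.41661321,  0.43522558,  0.02500208,  1.57412614, -0.01160052,
        1.13398111, -0.07509631]), 'dq': array([ 0.00071098,  0.00011664, -0.00064822,  0.00035502, -0.00033073,
       -0.00153074, -0.00060013]), 'joint_efforts': array([-3.23800969e-04, -6.67852306e+01,  9.84895751e-01, -3.14467514e+01,
       -6.04990683e-02,  4.25809657e-02,  1.52356397e-04]), 'position': array([0.15871665, 0.60426414, 0.40393223]), 'ee_rot': array([-4.02385384e-01, -3.11566716e+00,  2.50434749e-03]), 'force': array([-0.48004941, -0.18217908,  0.08424281]), 'ft_torque': array([ 0.05895706, -0.03555281,  0.00420853]), 'width': 0.9995834740666936}
scene {'fx': 419.27854423529755, 'fy': 419.27854423529755, 'cx': 257.0915843556428, 'cy': 191.655416170047, 'position': array([ 0.10512412, -0.91619706,  0.56200341]), 'orientation': array([-1.98706366,  0.45590465, -0.30498078])}
top {'fx': 448.35401927304235, 'fy': 448.35401927304235, 'cx': 261.70523791936824, 'cy': 190.7731620798637, 'position': array([0.48546802, 0.01617475, 1.43326029]), 'orientation': array([-2.18178944,  2.19611822, -0.06123275])}
wrist {'fx': 280.9393161120794, 'fy': 280.9393161120794, 'cx': 255.9389156001509, 'cy': 195.20437889450278, 'T_tool_cam': array([[ 6.21882723e-04, -9.57510637e-01, -2.88397285e-01,
         7.85650246e-02],
       [ 9.99999807e-01,  5.99843685e-04,  1.64793139e-04,
         1.92002966e-04],
       [ 1.52021068e-05, -2.88397332e-01,  9.57510824e-01,
         1.90730655e-02],
       [ 0.00000000e+00,  0.00000000e+00,  0.00000000e+00,
         1.00000000e+00]])}
```

View pics/scene0.png

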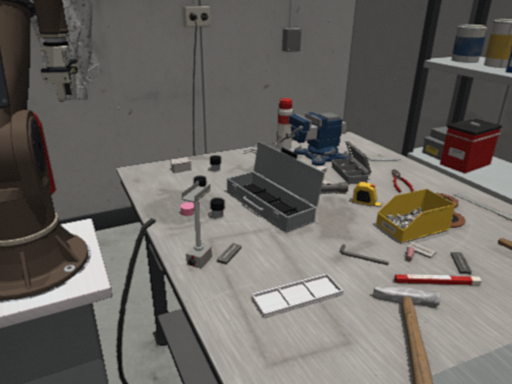

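View pics/top0.png

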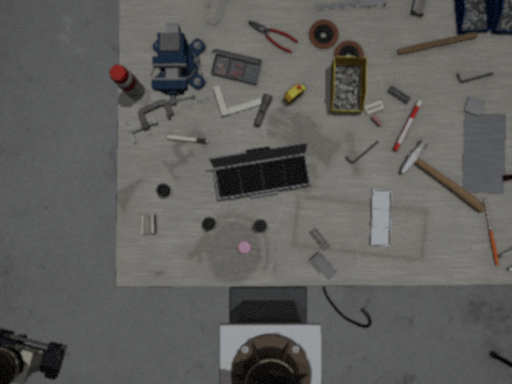

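View pics/wrist0.png

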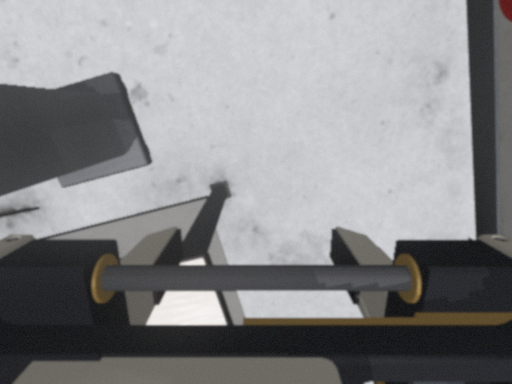

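```bash
cat > h.py <<'E'
import numpy as np, cv2
from scipy.spatial.transform import Rotation as R
from cell import arm,get_image,camera_model
def cam(n,s=None):
    m=camera_model(n)
    K=(m['fx'],m['fy'],m['cx'],m['cy'])
    if n=='wrist':
        s=s or arm.observe()
        T=np.eye(4);T[:3,:3]=R.from_rotvec(s['ee_rot']).as_matrix();T[:3,3]=s['position']
        W=T@np.array(m['T_tool_cam']);return K,W[:3,:3],W[:3,3]
    return K,R.from_rotvec(m['orientation']).as_matrix(),np.array(m['position'])
def ray(c,u,v,z):
    K,Rm,p=c
    d=Rm@np.array([(u-K[2])/K[0],(v-K[3])/K[1],1.]);return p+d*(z-p[2])/d[2]
def proj(c,P):
    K,Rm,p=c;q=Rm.T@(np.asarray(P)-p);return np.array([K[0]*q[0]/q[2]+K[2],K[1]*q[1]/q[2]+K[3]])
E
python3 - <<'E'
import cv2
a=cv2.imread('pics/scene0.png');b=cv2.imread('pics/top0.png')
cv2.imwrite('pics/s0c.png',cv2.resize(a[130:330,150:350],(800,800),interpolation=2)[:600])
cv2.imwrite('pics/t0c.png',cv2.resize(b[130:290,120:320],(800,600),interpolation=2))
E
python3 - <<'E'
from h import *
c=cam('top');
for n,u,v,z in [('capA',163,190,.046),('capB',208,224,.046),('capC',260,226,.046),('pink',244,247,.036),('v',148,224,.034),('tray',380,218,.012),('case',262,180,.044)]:
    p=ray(c,u,v,z);print(n,p.round(3),proj(cam('scene'),p).round())
E
```

```text
capA [0.573 0.328 0.046] [215. 156.]
capB [0.467 0.188 0.046] [199. 177.]
capC [0.46  0.028 0.046] [217. 200.]
pink [0.395 0.078 0.036] [188. 200.]
v [0.468 0.377 0.034] [181. 160.]
tray [ 0.482 -0.352  0.012] [296. 291.]
case [0.603 0.02  0.044] [265. 192.]
```

View pics/s0c.png

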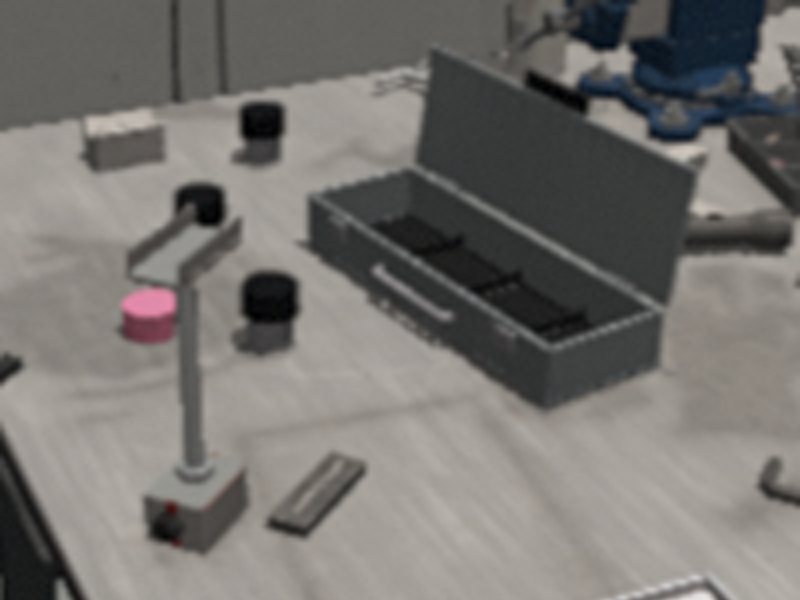

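View pics/t0c.png

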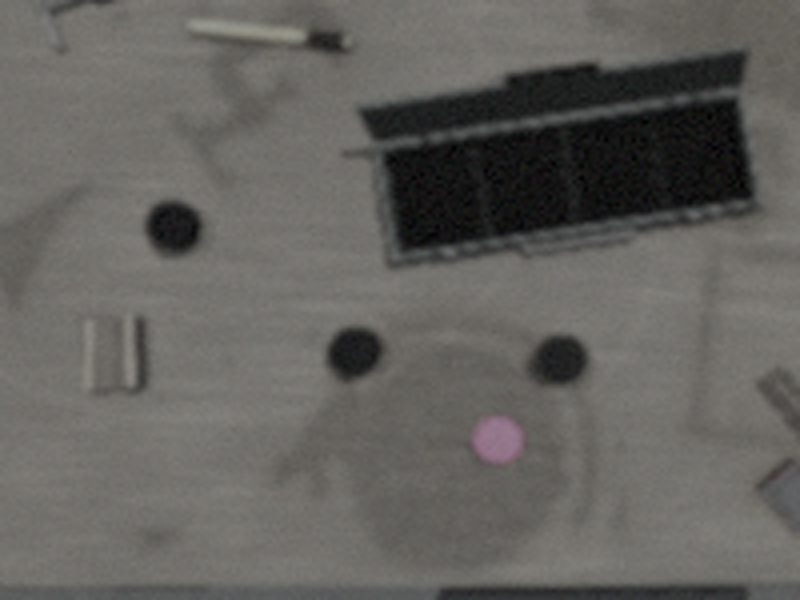

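```bash
python3 - <<'E'
import cv2
a=cv2.imread('pics/scene0.png');b=cv2.imread('pics/top0.png')
cv2.imwrite('pics/t0d.png',cv2.resize(b[170:290,290:450],(800,600),interpolation=2))
cv2.imwrite('pics/t0e.png',cv2.resize(b[60:210,120:320],(800,600),interpolation=2))
E
```

```text
(no output)
```

View pics/t0d.png

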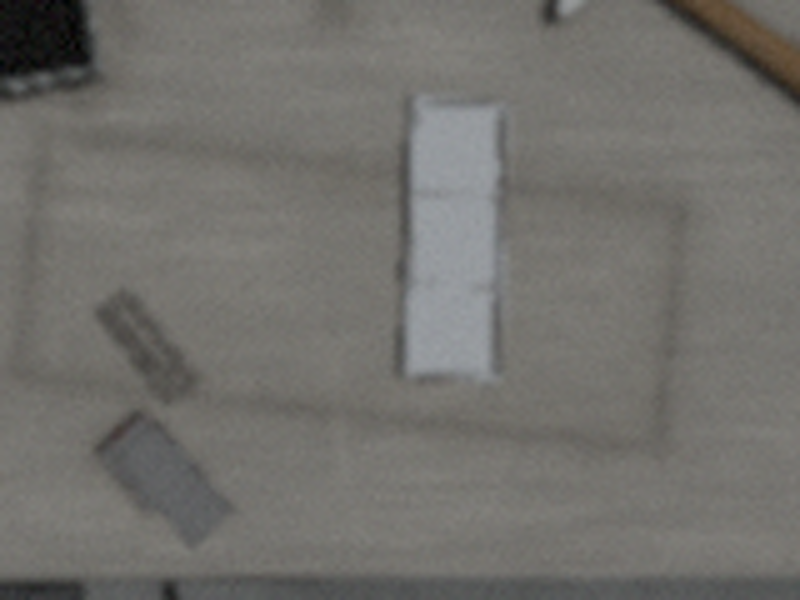

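View pics/t0e.png

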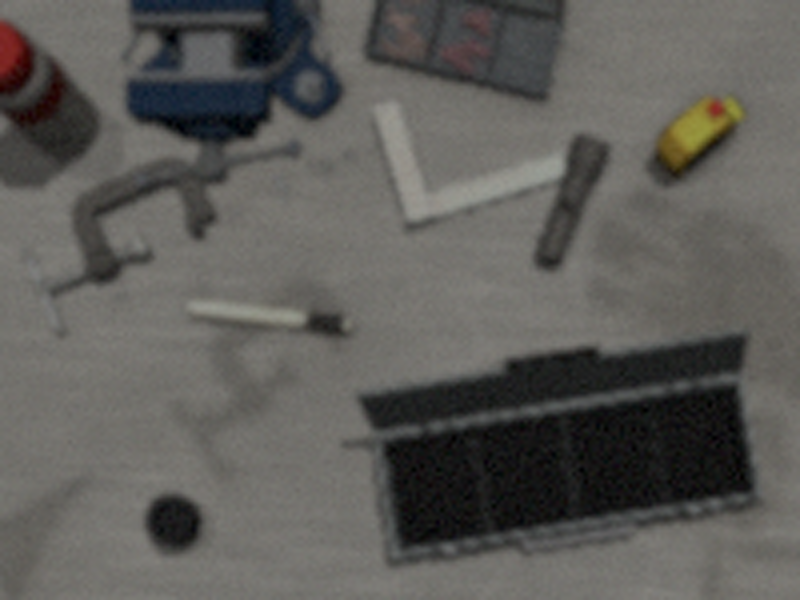

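```bash
cat >> h.py <<'E'
def tri(c1,p1,c2,p2):
    A=[];o=[]
    L=[]
    for c,p in((c1,p1),(c2,p2)):
        K,Rm,q=c;d=Rm@np.array([(p[0]-K[2])/K[0],(p[1]-K[3])/K[1],1.]);d/=np.linalg.norm(d);L.append((q,d))
    (a,d),(b,e)=L
    s=np.linalg.lstsq(np.c_[d,-e],b-a,rcond=None)[0]
    x,y=a+d*s[0],b+e*s[1];return (x+y)/2,np.linalg.norm(x-y)
def Rdown(yaw):
    # tool z down; yaw = world angle of tool y axis (jaw direction)
    y=np.array([np.cos(yaw),np.sin(yaw),0]);z=np.array([0,0,-1.]);x=np.cross(y,z)
    return np.c_[x,y,z]
def rel(P,yaw=None,Rt=None):
    "shift(mm)/turn from measured pose to target TCP pose"
    s=arm.observe();R0=R.from_rotvec(s['ee_rot']).as_matrix()
    Rt=Rdown(yaw) if Rt is None else Rt
    d=R0.T@(np.asarray(P)-s['position'])*1000;w=R.from_matrix(R0.T@Rt).as_rotvec()
    print('rel',d.round(0),w.round(3),'n>=',int(np.ceil(max(np.linalg.norm(d)/62.5,np.linalg.norm(w)/.187))))
def shot(n,name):
    s=arm.observe();im=get_image(n);cv2.imwrite(f'pics/{name}.png',im[:,:,::-1]);return im,cam(n,s) if n=='wrist' else cam(n)
E
python3 - <<'E'
from h import *
t=cam('top');s=cam('scene')
print('troughtop?',tri(t,(322,266),s,(196,194)), tri(t,(320,263),s,(196,188)))
print('red corner',tri(t,(313.6,256.5),s,(204,244)))
# stand base from scene, z=0
print(ray(s,203,267,0),ray(s,187,263,0))
for n,u,v,z in [('fl',217.5,199.9,.044),('fr',308.8,185.5,.044),('hl',215,170,.044),('hr',305,155.3,.044)]:
    print(n,ray(t,u,v,z).round(3))
rel([.46,.18,.42],np.pi/2)
rel([.46,.18,.42],-np.pi/2)
E
```

```text
troughtop? (array([ 0.34886214, -0.14649755,  0.16477395]), np.float64(0.0007751727003054779)) (array([ 0.35525712, -0.13884211,  0.17427091]), np.float64(0.006976380030392779))
red corner (array([ 0.36388685, -0.1381825 ,  0.02982557]), np.float64(0.0005880519526651121))
[ 0.34438321 -0.18118642  0.        ] [ 0.31693026 -0.15165113  0.        ]
fl [0.542 0.159 0.044]
fr [ 0.584 -0.125  0.044]
hl [0.635 0.167 0.044]
hr [ 0.679 -0.114  0.044]
rel [-399. -334.  -15.] [-0.001 -0.    -0.257] n>= 9
rel [-399. -334.  -15.] [-0.000e+00  2.000e-03  2.885e+00] n>= 16
```

```bash
python3 -m pendant '[[[-400,-334,-15,0,0,-0.257,-1],[-400,-334,-15,0,0,-0.257,-1],[-400,-334,-15,0,0,-0.257,-1],[-400,-334,-15,0,0,-0.257,-1],[-400,-334,-15,0,0,-0.257,-1],[-400,-334,-15,0,0,-0.257,-1],[-400,-334,-15,0,0,-0.257,-1],[-400,-334,-15,0,0,-0.257,-1],[-400,-334,-15,0,0,-0.257,-1],[-400,-334,-15,0,0,-0.257,-1],[-400,-334,-15,0,0,-0.257,-1]]]' && python3 - <<'E'
from h import *
shot('wrist','w1');print(arm.observe()['position'],arm.observe()['joints'].round(2))
E
```

```text
clock: 1.52
position: [0.4601, 0.181, 0.4195]
ee_rot: [0.003, -3.141, -0.001]
force: [-0.4, -0.1, 0.5]
width: 1.001
[0.45997021 0.18126472 0.41954354] [-0.66  0.21  0.21  1.87 -0.05  1.07  1.14]
```

View pics/w1.png

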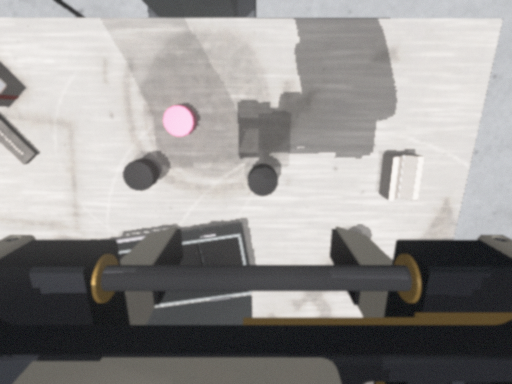

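```bash
cat >> h.py <<'E'
def blobs(im,c,lo,hi,z,amin,amax,show=True):
    hsv=cv2.cvtColor(im,cv2.COLOR_RGB2HSV);m=cv2.inRange(hsv,lo,hi)
    n,l,st,ce=cv2.connectedComponentsWithStats(m)
    out=[]
    for i in range(1,n):
        if amin<=st[i,4]<=amax:
            P=ray(c,*ce[i],z);out.append(P);print('px',ce[i].round(1),'A',st[i,4],'bb',st[i,2:4],'->',P.round(4))
    return out
E
python3 - <<'E'
from h import *
im,c=shot('top','t1');blobs(im,c,(0,0,0),(180,255,45),.042,60,400)
im,c=shot('wrist','w2');print(c[2])
for z in(.046,.024):blobs(im[:230],c,(0,0,0),(180,255,45),z,300,2500)
g=im[:230].astype(int);
E
```

```text
px [323.4  33.5] A 228 bb [19 18] -> [ 1.0679 -0.1776  0.042 ]
px [185.3  60.4] A 215 bb [15 39] -> [0.9841 0.261  0.042 ]
px [348.7  50.5] A 126 bb [18 11] -> [ 1.0119 -0.2565  0.042 ]
px [173.3  90. ] A 158 bb [34 17] -> [0.8892 0.2983 0.042 ]
px [129.7  87. ] A 86 bb [14 14] -> [0.9002 0.4362 0.042 ]
px [163.2 190.1] A 110 bb [13 12] -> [0.5733 0.3282 0.042 ]
px [150.  228.6] A 78 bb [12 32] -> [0.4541 0.3681 0.042 ]
px [223.1 231.5] A 258 bb [17 29] -> [0.4437 0.1418 0.042 ]
px [259.2 226. ] A 93 bb [11 11] -> [0.46   0.0301 0.042 ]
px [352.4 316.4] A 119 bb [45 32] -> [ 0.1829 -0.2529  0.042 ]
px [500.4 358.5] A 108 bb [22 15] -> [ 0.0546 -0.6994  0.042 ]
[0.38147273 0.18134772 0.40054827]
```

```bash
python3 - <<'E'
from h import *
im=cv2.imread('pics/w2.png')[:,:,::-1].copy();c=cam('wrist')
print(im[179,263],im[174,141],im[150,250])
for z in(.046,.035,.024):blobs(im[:235],c,(0,0,0),(180,255,55),z,300,4000)
cv2.imwrite('pics/w2c.png',cv2.resize(im[130:230,100:300,::-1],(800,400),interpolation=2))
E
```

```text
[91 88 90] [94 93 93] [136 130 129]
```

View pics/w2c.png

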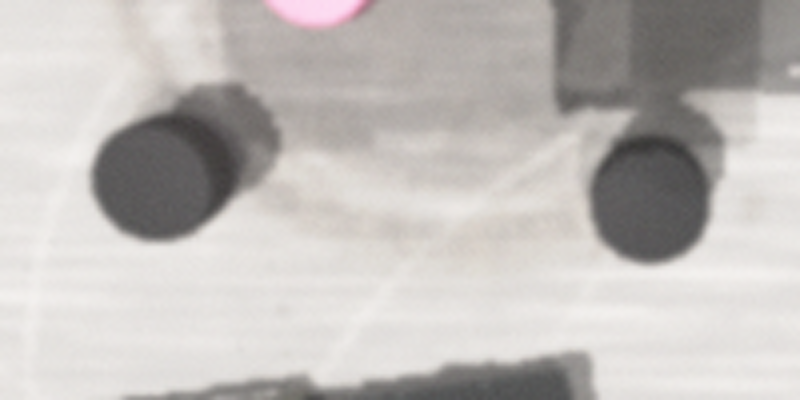

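```bash
python3 - <<'E'
from h import *
c=cam('wrist')
for u,v in [(139.3,175),(262.5,180.7)]: print(ray(c,u,v,.046).round(4))
# V block top corners approx & case front corner
print('pink',ray(c,179,121,.036).round(3))
E
```

```text
[0.4615 0.0312 0.046 ]
[0.4686 0.1902 0.046 ]
pink [0.394 0.085 0.036]
```

```bash
python3 - <<'E'
from h import *
rel([.461,.0305,.30],np.pi/2);rel([.461,.0305,.213],np.pi/2)
E
```

```text
rel [  -1. -151.  120.] [ 0.    -0.     0.003] n>= 4
rel [  -1. -151.  207.] [ 0.    -0.     0.003] n>= 5
```

```bash
python3 -m pendant '[[[-1,-151,100,0,0,0.003,-1],[-1,-151,100,0,0,0.003,-1],[-1,-151,100,0,0,0.003,-1],[-1,-151,120,0,0,0.003,-1],[-1,-151,150,0,0,0.003,-1],[-1,-151,180,0,0,0.003,-1],[-1,-151,200,0,0,0.003,-1],[-1,-151,207,0,0,0.003,-1],[-1,-151,207,0,0,0.003,-1],[-1,-151,207,0,0,0.003,0.2],[-1,-151,207,0,0,0.003,0.2],[-1,-151,207,0,0,0.003,0.2],[-1,-151,207,0,0,0.003,0.2]]]' 20
python3 - <<'E'
from h import *
shot('wrist','w3');shot('scene','s3');print(arm.observe()['joints'].round(2))
im=cv2.imread('pics/s3.png');cv2.imwrite('pics/s3c.png',cv2.resize(im[100:250,130:330],(800,600)))
E
```

```text
clock: 3.3
position: [0.4619, 0.0288, 0.2129]
ee_rot: [0.005, 3.141, 0.0]
force: [-0.1, -0.1, -0.7]
width: 0.614
[-0.34  0.46  0.22  2.17 -0.19  0.53  1.58]
```

View pics/s3c.png

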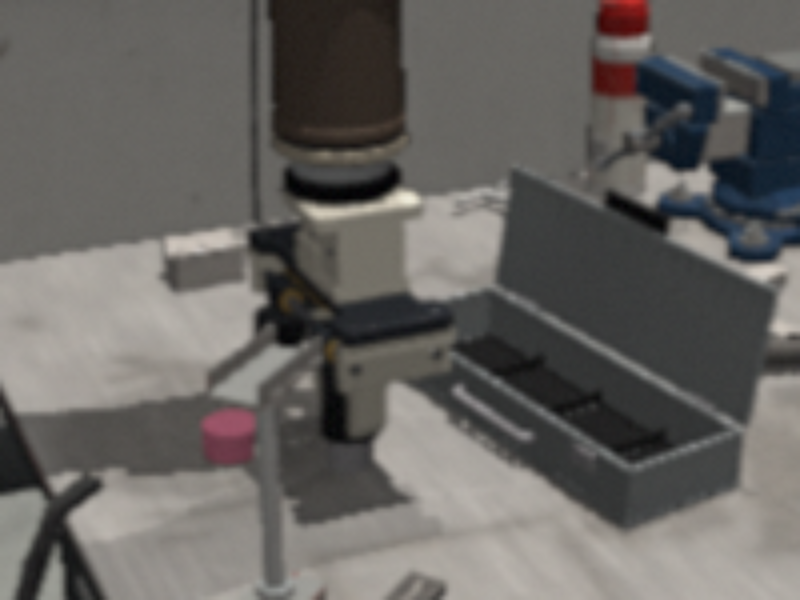

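View pics/w3.png

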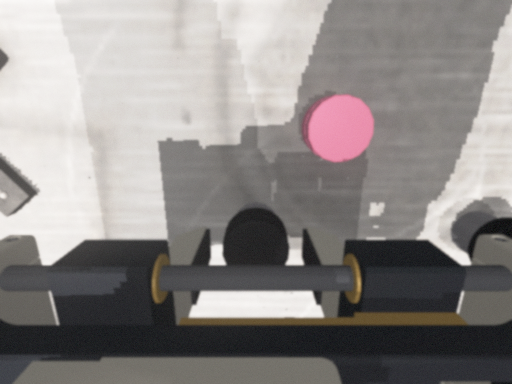

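```bash
python3 -m pendant '[[[0,0,0,0,0,0,1],[0,0,0,0,0,0,1],[0,0,0,0,0,0,1],[0,0,0,0,0,0,1],[0,0,-20,0,0,0,1],[0,0,-60,0,0,0,1],[0,0,-100,0,0,0,1],[0,0,-150,0,0,0,1],[0,0,-187,0,0,0,1],[0,0,-187,0,0,0,1]]]' 25
python3 - <<'E'
from h import *
c=cam('wrist')
im,c=shot('wrist','w4');shot('scene','s4')
im=cv2.imread('pics/s4.png');cv2.imwrite('pics/s4c.png',cv2.resize(im[50:250,130:330],(800,600)))
s=arm.observe();print(s['width'],s['force'])
im=cv2.imread('pics/t1.png')[:,:,::-1]
hsv=cv2.cvtColor(im,cv2.COLOR_RGB2HSV);m=cv2.inRange(hsv,(0,0,118),(180,40,255));m[:, :350]=0;m[:,420:]=0;m[:185]=0;m[255:]=0
ct=max(cv2.findContours(m,0,2)[0],key=cv2.contourArea);r=cv2.minAreaRect(ct);print(r)
t=cam('top')
b=[ray(t,*p,.012) for p in cv2.boxPoints(r)];print(np.round(b,4),np.mean(b,0))
E
```

```text
clock: 4.65
position: [0.4625, 0.0288, 0.4022]
ee_rot: [0.004, 3.136, 0.002]
force: [0.4, -0.3, -1.2]
width: 0.429
0.429089467316688 [ 0.43002149 -0.37172471 -0.93813697]
((384.5, 219.5), (69.0, 69.0), 90.0)
[[ 0.5874 -0.2588  0.012 ]
 [ 0.5859 -0.4776  0.012 ]
 [ 0.3684 -0.4716  0.012 ]
 [ 0.3697 -0.2548  0.012 ]] [ 0.47786348 -0.36568886  0.012     ]
```

View pics/s4c.png

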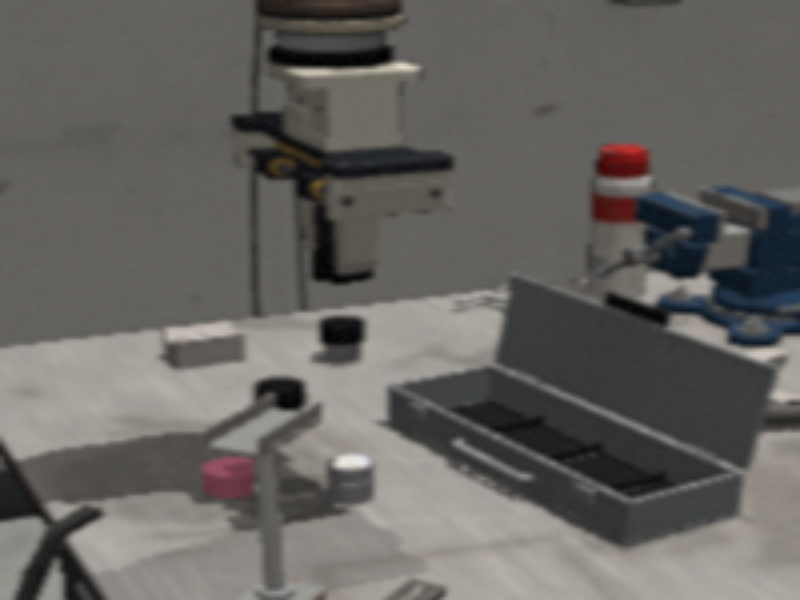

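View pics/w4.png

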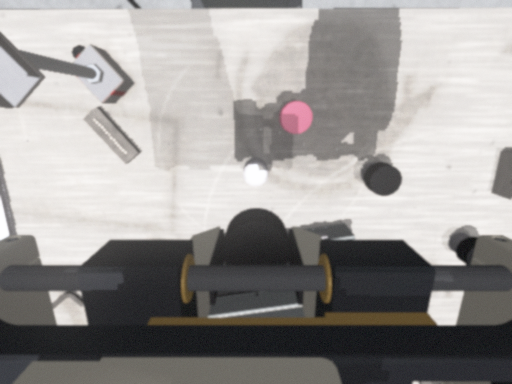

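```bash
python3 - <<'E'
from h import *
im=cv2.imread('pics/t1.png')[:,:,::-1]
v=im.max(2);print(v[218,380],v[218,360],v[218,395])
t=cam('top')
m=((v>int((int(v[218,380])+int(v[218,360]))//2))*255).astype('uint8');m[:, :360]=0;m[:,402:]=0;m[:180]=0;m[255:]=0
m=cv2.morphologyEx(m,cv2.MORPH_OPEN,np.ones((3,3)));m=cv2.morphologyEx(m,cv2.MORPH_CLOSE,np.ones((5,5)))
ct=max(cv2.findContours(m,0,2)[0],key=cv2.contourArea);r=cv2.minAreaRect(ct);print(r)
b=np.array([ray(t,*p,.012) for p in cv2.boxPoints(r)]);print(np.round(b,4),b.mean(0),[np.linalg.norm(b[i]-b[i-1]).round(3) for i in (1,2)])
E
```

```text
168 124 129
((380.26788330078125, 217.6596221923828), (15.901790618896484, 53.15741729736328), 1.7357046604156494)
[[ 0.4007 -0.3231  0.012 ]
 [ 0.5683 -0.3317  0.012 ]
 [ 0.5664 -0.3821  0.012 ]
 [ 0.3988 -0.3731  0.012 ]] [ 0.4835491  -0.35249774  0.012     ] [np.float64(0.168), np.float64(0.05)]
```

```bash
python3 - <<'E'
from h import *
rel([.49,-.353,.40],1.52)
E
```

```text
rel [ -30. -382.   -1.] [0.    0.    0.048] n>= 7
```

```bash
python3 -m pendant '[[[-30,-382,0,0,0,0.048,1],[-30,-382,0,0,0,0.048,1],[-30,-382,0,0,0,0.048,1],[-30,-382,0,0,0,0.048,1],[-30,-382,0,0,0,0.048,1],[-30,-382,0,0,0,0.048,1],[-30,-382,0,0,0,0.048,1],[-30,-382,0,0,0,0.048,1],[-30,-382,0,0,0,0.048,1]]]'
python3 - <<'E'
from h import *
im,c=shot('wrist','w5')
E
```

```text
clock: 5.88
position: [0.4911, -0.3515, 0.3988]
ee_rot: [-0.077, -3.139, -0.003]
force: [0.2, 0.2, -0.4]
width: 0.425
```

View pics/w5.png

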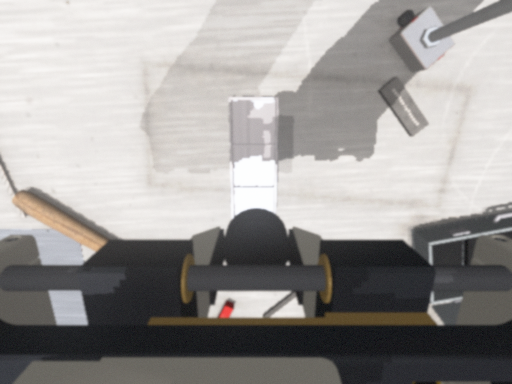

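```bash
python3 - <<'E'
from h import *
c=cam('wrist')
for n,u,v,z in [('nl',229.5,97,.012),('nr',278.3,97,.012),('ribs1l',231,143.5,.009),('r1r',278,143.5,.009),('r2l',231,187,.009),('r2r',277,187,.009)]:print(n,ray(c,u,v,z).round(4))
im=cv2.imread('pics/w5.png');cv2.imwrite('pics/w5c.png',cv2.resize(im[85:225,200:310],(550,700))[:600])
E
```

```text
nl [ 0.3949 -0.3787  0.012 ]
nr [ 0.3978 -0.3184  0.012 ]
ribs1l [ 0.4521 -0.3813  0.009 ]
r1r [ 0.4551 -0.3199  0.009 ]
r2l [ 0.5108 -0.3856  0.009 ]
r2r [ 0.5139 -0.3228  0.009 ]
```

View pics/w5c.png

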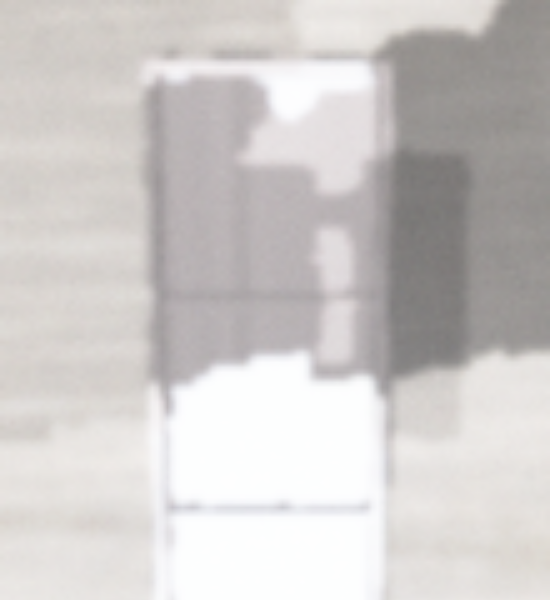

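```bash
python3 - <<'E'
from h import *
rel([.542,-.356,.193],1.52)
E
```

```text
rel [-51.  -2. 206.] [ 0.001 -0.001  0.002] n>= 4
```

```bash
python3 -m pendant '[[[-51,-2,60,0,0,0,1],[-51,-2,120,0,0,0,1],[-51,-2,160,0,0,0,1],[-51,-2,185,0,0,0,1],[-51,-2,200,0,0,0,1],[-51,-2,206,0,0,0,1],[-51,-2,206,0,0,0,1]]]'
python3 -m pendant '[[[0,0,0,0,0,0,-0.3],[0,0,0,0,0,0,-0.3],[0,0,0,0,0,0,-0.3],[0,0,0,0,0,0,-0.3],[0,0,-20,0,0,0,-0.3],[0,0,-60,0,0,0,-0.3],[0,0,-120,0,0,0,-0.3],[50,0,-180,0,0,0,-1],[50,0,-207,0,0,0,-1],[50,0,-207,0,0,0,-1]]]'
python3 - <<'E'
from h import *
im,c=shot('wrist','w6')
rel([.469,.189,.32],np.pi/2);rel([.469,.189,.213],np.pi/2)
E
```

```text
clock: 6.8
position: [0.5419, -0.3577, 0.1945]
ee_rot: [0.079, 3.14, -0.001]
force: [-0.5, -0.2, 0.2]
width: 0.425
clock: 8.05
position: [0.4908, -0.3565, 0.4057]
ee_rot: [0.082, 3.134, -0.005]
force: [0.3, -0.8, -0.1]
width: 0.93
rel [ 51. 543.  82.] [-0.002  0.004 -0.052] n>= 9
rel [ 51. 543. 189.] [-0.002  0.004 -0.052] n>= 10
```

View pics/w6.png

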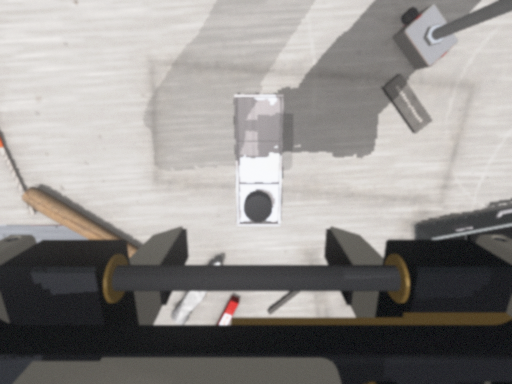

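```bash
python3 -m pendant '[[[51,543,82,0,0,-0.05,-1],[51,543,82,0,0,-0.05,-1],[51,543,82,0,0,-0.05,-1],[51,543,82,0,0,-0.05,-1],[51,543,82,0,0,-0.05,-1],[51,543,82,0,0,-0.05,-1],[51,543,82,0,0,-0.05,-1],[51,543,82,0,0,-0.05,-1],[51,543,82,0,0,-0.05,-1],[51,543,82,0,0,-0.05,-1],[51,543,82,0,0,-0.05,-1]]]'
python3 - <<'E'
from h import *
im,c=shot('wrist','w7')
rel([.469,.189,.213],np.pi/2)
E
```

```text
clock: 9.48
position: [0.4681, 0.1894, 0.3181]
ee_rot: [-0.0, -3.14, 0.002]
force: [-0.1, -0.1, -0.0]
width: 1.0
rel [ -1.   0. 105.] [-0.001 -0.001 -0.002] n>= 2
```

View pics/w7.png

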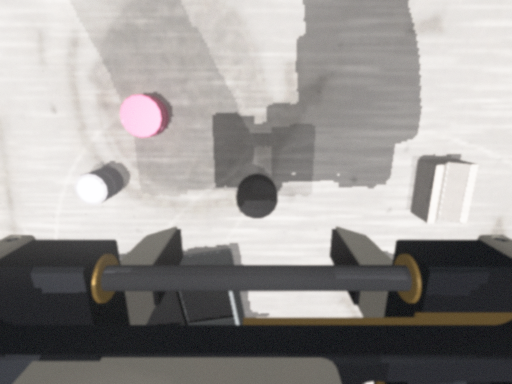

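```bash
python3 -c "
from h import *
print(ray(cam('wrist'),257,196,.046))"
python3 -m pendant '[[[-1,0,60,0,0,0,-1],[-1,0,90,0,0,0,-1],[-1,0,105,0,0,0,-0.5],[-1,0,105,0,0,0,0],[-1,0,105,0,0,0,1],[-1,0,105,0,0,0,1],[-1,0,105,0,0,0,1],[-1,0,105,0,0,0,1],[-1,0,105,0,0,0,1],[-1,0,105,0,0,0,1],[-1,0,105,0,0,0,1],[-1,0,105,0,0,0,1]]]' 25
```

```text
[0.4666896  0.18968879 0.046     ]
clock: 11.02
position: [0.4695, 0.1896, 0.2142]
ee_rot: [0.001, 3.141, 0.001]
force: [-0.9, -1.3, 6.9]
width: 0.426
```

```bash
python3 -m pendant '[[[0,0,-20,0,0,0,1],[0,0,-60,0,0,0,1],[0,0,-120,0,0,0,1],[0,0,-180,0,0,0,1],[0,0,-186,0,0,0,1],[0,0,-186,0,0,0,1]]]'
python3 - <<'E'
from h import *
im,c=shot('wrist','w8')
rel([.483,-.3525,.40],1.52)
rel([.483,-.3525,.194],1.52)
E
```

```text
clock: 11.78
position: [0.469, 0.1896, 0.3998]
ee_rot: [0.001, 3.141, 0.001]
force: [-0.5, -0.8, -0.9]
width: 0.425
rel [ -15. -542.   -1.] [-0.001 -0.001  0.05 ] n>= 9
rel [ -15. -542.  205.] [-0.001 -0.001  0.05 ] n>= 10
```

View pics/w8.png

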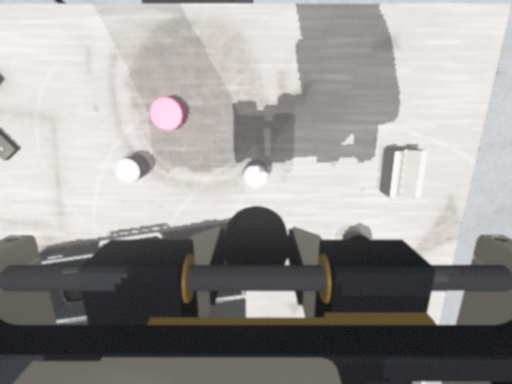

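```bash
python3 -m pendant '[[[-15,-542,0,0,0,0.05,1],[-15,-542,0,0,0,0.05,1],[-15,-542,0,0,0,0.05,1],[-15,-542,0,0,0,0.05,1],[-15,-542,0,0,0,0.05,1],[-15,-542,0,0,0,0.05,1],[-15,-542,0,0,0,0.05,1],[-15,-542,0,0,0,0.05,1],[-15,-542,0,0,0,0.05,1],[-15,-542,20,0,0,0.05,1],[-15,-542,80,0,0,0.05,1],[-15,-542,140,0,0,0.05,1],[-15,-542,180,0,0,0.05,1],[-15,-542,200,0,0,0.05,1],[-15,-542,205,0,0,0.05,1],[-15,-542,205,0,0,0.05,1]]]'
python3 - <<'E'
from h import *
rel([.483,-.3525,.194],1.52)
E
```

```text
clock: 13.82
position: [0.4826, -0.352, 0.1931]
ee_rot: [-0.081, -3.137, -0.003]
force: [0.2, 0.0, 0.0]
width: 0.426
rel [-0. -0. -1.] [ 0.002 -0.004 -0.001] n>= 1
```

```bash
python3 -m pendant '[[[0,0,0,0,0,0,-0.3],[0,0,0,0,0,0,-0.3],[0,0,0,0,0,0,-0.3],[0,0,0,0,0,0,-0.3],[0,0,-20,0,0,0,-0.3],[0,0,-60,0,0,0,-0.3],[0,0,-120,0,0,0,-0.3],[20,0,-180,0,0,0,-1],[20,0,-207,0,0,0,-1],[20,0,-207,0,0,0,-1]]]'
python3 - <<'E'
from h import *
im,c=shot('wrist','w9')
rel([.54,.328,.40],np.pi/2)
E
```

```text
clock: 15.08
position: [0.4639, -0.352, 0.4043]
ee_rot: [0.08, 3.136, -0.003]
force: [1.0, 0.3, -0.9]
width: 0.925
rel [-42. 682.   2.] [-0.     0.002 -0.051] n>= 11
```

View pics/w9.png

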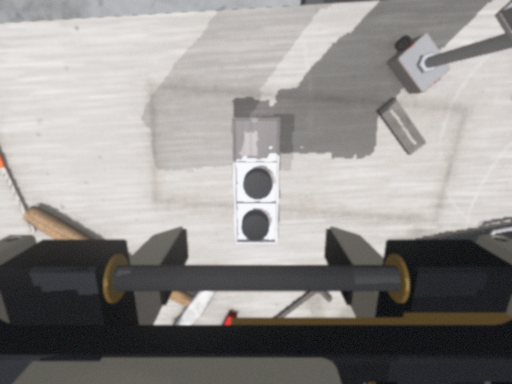

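```bash
python3 -m pendant '[[[-42,682,0,0,0,-0.05,-1],[-42,682,0,0,0,-0.05,-1],[-42,682,0,0,0,-0.05,-1],[-42,682,0,0,0,-0.05,-1],[-42,682,0,0,0,-0.05,-1],[-42,682,0,0,0,-0.05,-1],[-42,682,0,0,0,-0.05,-1],[-42,682,0,0,0,-0.05,-1],[-42,682,0,0,0,-0.05,-1],[-42,682,0,0,0,-0.05,-1],[-42,682,0,0,0,-0.05,-1],[-42,682,0,0,0,-0.05,-1],[-42,682,0,0,0,-0.05,-1]]]'
python3 - <<'E'
from h import *
im,c=shot('wrist','w10')
rel([.573,.328,.30],np.pi/2);rel([.573,.328,.213],np.pi/2)
E
```

```text
clock: 16.75
position: [0.5402, 0.3272, 0.4]
ee_rot: [-0.001, -3.14, 0.004]
force: [0.1, -0.0, -0.0]
width: 1.0
rel [-33.   2. 101.] [-0.002 -0.001 -0.002] n>= 2
rel [-33.   2. 188.] [-0.002 -0.001 -0.002] n>= 4
```

View pics/w10.png

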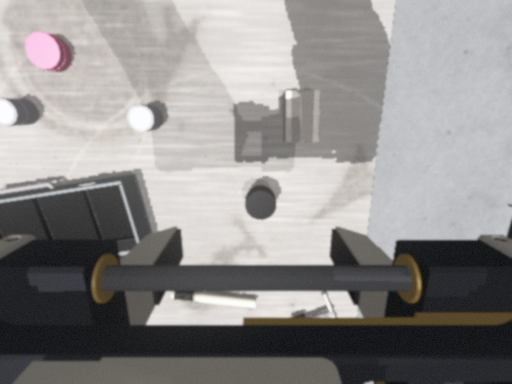

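```bash
python3 -c "
from h import *
c=cam('wrist');print(ray(c,261,204,.046),ray(c,205,299,.01))
print('case left', ray(c,121,183,.044),ray(c,139,238,.044))"
```

```text
[0.57414179 0.33232658 0.046     ] [0.7416001  0.24650323 0.01      ]
case left [0.54721815 0.15874173 0.044     ] [0.62179755 0.17203657 0.044     ]
```

```bash
python3 -m pendant '[[[-34,3,60,0,0,0,-1],[-34,3,120,0,0,0,-1],[-34,3,165,0,0,0,-1],[-34,3,185,0,0,0,-1],[-34,3,188,0,0,0,-0.3],[-34,3,188,0,0,0,0],[-34,3,188,0,0,0,1],[-34,3,188,0,0,0,1],[-34,3,188,0,0,0,1],[-34,3,188,0,0,0,1],[-34,3,188,0,0,0,1],[-34,3,188,0,0,0,1],[-34,3,188,0,0,0,1]]]' 25
python3 -m pendant '[[[0,0,-20,0,0,0,1],[0,0,-60,0,0,0,1],[0,0,-120,0,0,0,1],[0,0,-180,0,0,0,1],[0,0,-187,0,0,0,1],[0,0,-187,0,0,0,1]]]'
python3 - <<'E'
from h import *
im,c=shot('wrist','w11')
rel([.426,-.350,.40],1.52)
rel([.426,-.350,.194],1.52)
E
```

```text
clock: 18.42
position: [0.5745, 0.3307, 0.2141]
ee_rot: [0.001, 3.141, 0.001]
force: [-1.7, 0.6, 5.6]
width: 0.424
clock: 19.18
position: [0.5744, 0.3303, 0.4017]
ee_rot: [0.002, 3.141, 0.001]
force: [0.8, 0.7, -0.1]
width: 0.422
rel [ 147. -681.    1.] [-0.    -0.001  0.05 ] n>= 12
rel [ 147. -680.  207.] [-0.    -0.001  0.05 ] n>= 12
```

View pics/w11.png

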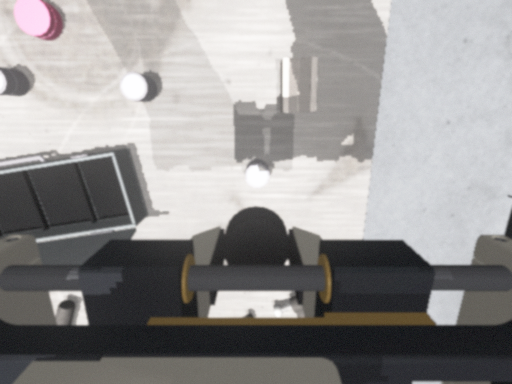

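```bash
python3 -m pendant '[[[147,-681,0,0,0,0.05,1],[147,-681,0,0,0,0.05,1],[147,-681,0,0,0,0.05,1],[147,-681,0,0,0,0.05,1],[147,-681,0,0,0,0.05,1],[147,-681,0,0,0,0.05,1],[147,-681,0,0,0,0.05,1],[147,-681,0,0,0,0.05,1],[147,-681,0,0,0,0.05,1],[147,-681,0,0,0,0.05,1],[147,-681,0,0,0,0.05,1],[147,-681,0,0,0,0.05,1],[147,-681,0,0,0,0.05,1],[147,-681,60,0,0,0.05,1],[147,-681,120,0,0,0.05,1],[147,-681,170,0,0,0.05,1],[147,-681,195,0,0,0.05,1],[147,-681,205,0,0,0.05,1],[147,-681,207,0,0,0.05,1],[147,-681,207,0,0,0.05,1]]]'
python3 -c "
from h import *
rel([.426,-.350,.194],1.52)"
```

```text
clock: 21.72
position: [0.4275, -0.3501, 0.1946]
ee_rot: [0.079, 3.139, -0.001]
force: [0.3, -0.7, 0.0]
width: 0.423
rel [1. 0. 1.] [-0.     0.001  0.001] n>= 1
```

```bash
python3 -m pendant '[[[0,0,0,0,0,0,-0.3],[0,0,0,0,0,0,-0.3],[0,0,0,0,0,0,-0.3],[0,0,0,0,0,0,-0.3],[0,0,-20,0,0,0,-0.3],[0,0,-60,0,0,0,-0.3],[0,0,-120,0,0,0,-0.3],[0,0,-180,0,0,0,-1],[0,0,-207,0,0,0,-1],[0,0,-207,0,0,0,-1]]]'
python3 - <<'E'
from h import *
im,c=shot('wrist','w12')
im,c=shot('top','t12');shot('scene','s12')
cv2.imwrite('pics/t12c.png',cv2.resize(im[120:280,130:410,::-1],(800,457),interpolation=2))
rel([.42,.10,.42],np.pi/2)
E
```

```text
clock: 22.98
position: [0.4271, -0.3508, 0.4029]
ee_rot: [0.08, 3.137, -0.003]
force: [-0.3, 0.0, 0.2]
width: 0.931
rel [ 29. 449. -20.] [ 0.001 -0.001 -0.051] n>= 8
```

View pics/w12.png

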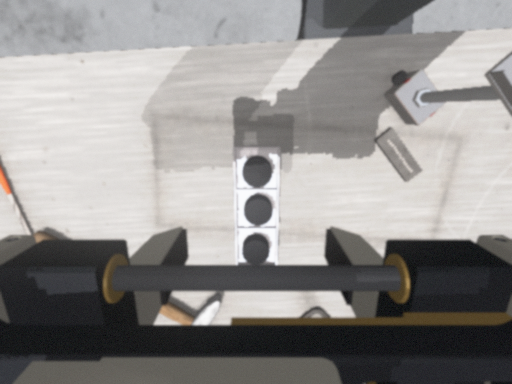

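View pics/t12c.png

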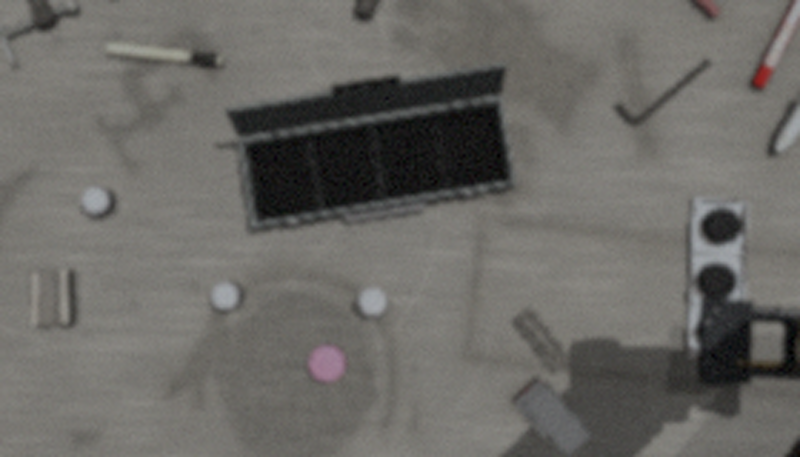

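```bash
python3 -c "
from h import *
rel([.60,.03,.42],np.pi/2+.14)"
```

```text
rel [-154.  388.  -20.] [ 0.001 -0.001 -0.191] n>= 7
```

```bash
python3 -m pendant '[[[-154,388,-20,0,0,-0.191,-1],[-154,388,-20,0,0,-0.191,-1],[-154,388,-20,0,0,-0.191,-1],[-154,388,-20,0,0,-0.191,-1],[-154,388,-20,0,0,-0.191,-1],[-154,388,-20,0,0,-0.191,-1],[-154,388,-20,0,0,-0.191,-1],[-154,388,-20,0,0,-0.191,-1],[-154,388,-20,0,0,-0.191,-1]]]'
python3 - <<'E'
from h import *
im,c=shot('wrist','w13')
cv2.imwrite('pics/w13c.png',cv2.resize(im[90:240,130:400,::-1],(800,444),interpolation=2))
E
```

```text
clock: 24.25
position: [0.6, 0.0286, 0.4193]
ee_rot: [0.219, -3.131, 0.002]
force: [-0.6, -0.6, 0.1]
width: 0.999
```

View pics/w13.png

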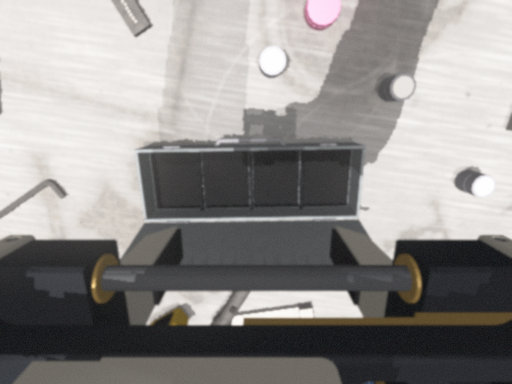

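View pics/w13c.png

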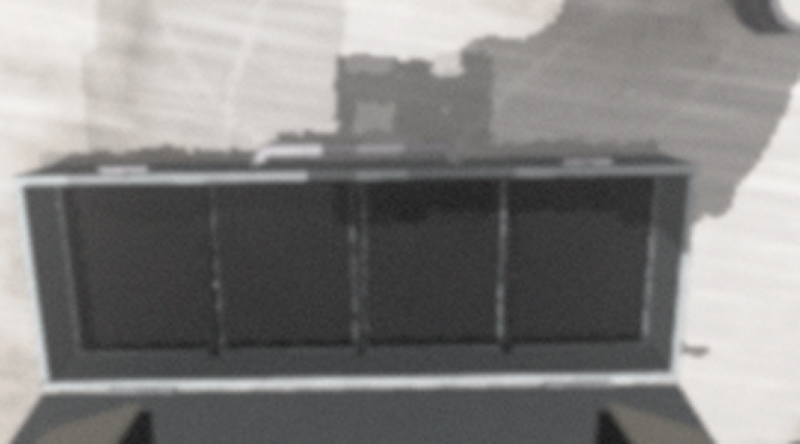

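```bash
cat > casefit.py <<'E'
E
python3 - <<'E'
from h import *
c=cam('wrist')
P=[ray(c,*p,.044) for p in [(136.75,150.8),(362.9,147.4),(146.2,219.1),(357.8,217.7)]]
for p in P:print(p.round(4))
print(np.linalg.norm(P[0]-P[1]),np.linalg.norm(P[2]-P[3]),np.linalg.norm(P[0]-P[2]),np.linalg.norm(P[1]-P[3]))
d=(P[1]-P[0])+(P[3]-P[2]);yaw=np.arctan2(d[1],d[0]);print('yaw of case y',yaw, 'ctr',np.mean(P,0))
# ribs at floor+10 z=.014, mid of rib line
for u,v in [(203,180),(250,180),(301,180)]: print(ray(c,u,v,.014).round(4))
im,t=shot('top','t13')
# probes
for n,u,v in [('C',272.5,60),('B',402,87),('A',482,185)]: print(n,ray(c,u,v,.036).round(4))
hsv=im.max(2)
E
```

```text
[ 0.5907 -0.1256  0.044 ]
[0.5469 0.1568 0.044 ]
[ 0.6822 -0.1112  0.044 ]
[0.6403 0.1733 0.044 ]
0.285864093167374 0.28765714906911116 0.09264263230294995 0.09487679785307579
yaw of case y 1.720861323471337 ctr [0.61500581 0.02332194 0.044     ]
[ 0.6249 -0.0441  0.014 ]
[0.6157 0.0217 0.014 ]
[0.6057 0.0932 0.014 ]
C [0.4619 0.0286 0.036 ]
B [0.4697 0.189  0.036 ]
A [0.5741 0.3303 0.036 ]
```

```bash
cat >> h.py <<'E'
CY=1.721;CC=np.array([.613,.0225,0.])
def case(x,y,z):
    return CC+x*np.array([np.sin(CY),-np.cos(CY),0])+y*np.array([np.cos(CY),np.sin(CY),0])+np.array([0,0,z])
E
python3 -c "
from h import *
for y in(-.1,-.034,.032,.1): print(case(-.008,y,0))
rel([.462,.0285,.191],CY)"
```

```text
[ 0.62005403 -0.07757118  0.        ]
[ 0.61017782 -0.0123143   0.        ]
[0.60030161 0.05294258 0.        ]
[0.59012612 0.12017695 0.        ]
rel [136.  20. 229.] [-0.001 -0.001 -0.013] n>= 5
```

```bash
python3 -m pendant '[[[136,20,0,0,0,-0.013,-0.3],[136,20,0,0,0,-0.013,-0.3],[136,20,30,0,0,-0.013,-0.3],[136,20,90,0,0,-0.013,-0.3],[136,20,150,0,0,-0.013,-0.3],[136,20,195,0,0,-0.013,-0.3],[136,20,220,0,0,-0.013,-0.3],[136,20,229,0,0,-0.013,-0.3],[136,20,229,0,0,-0.013,-0.3],[136,20,229,0,0,-0.013,1],[136,20,229,0,0,-0.013,1],[136,20,229,0,0,-0.013,1],[136,20,229,0,0,-0.013,1],[136,20,229,0,0,-0.013,1],[136,20,229,0,0,-0.013,1]]]' 30
python3 -c "
from h import *
rel([.62,-.0775,.30],CY)"
```

```text
clock: 26.22
position: [0.4632, 0.0302, 0.1922]
ee_rot: [-0.24, 3.131, 0.0]
force: [-1.4, -0.5, 6.9]
width: 0.342
rel [-139. -130. -108.] [0.    0.001 0.003] n>= 4
```

```bash
python3 -m pendant '[[[0,0,-40,0,0,0,1],[0,0,-90,0,0,0,1],[0,0,-108,0,0,0,1],[-50,-50,-108,0,0,0,1],[-95,-90,-108,0,0,0,1],[-139,-130,-108,0,0,0,1],[-139,-130,-108,0,0,0,1],[-139,-130,-108,0,0,0,1]]]'
python3 - <<'E'
from h import *
im,c=shot('wrist','w14');shot('scene','s14')
rel([.62,-.0775,.197],CY)
im=cv2.imread('pics/s14.png');cv2.imwrite('pics/s14c.png',cv2.resize(im[50:250,180:380],(800,600)))
E
```

```text
clock: 27.22
position: [0.6197, -0.0771, 0.299]
ee_rot: [0.239, -3.131, -0.001]
force: [-0.1, 0.4, -0.9]
width: 0.34
rel [ -1.  -2. 102.] [ 0.001 -0.001  0.004] n>= 2
```

View pics/w14.png

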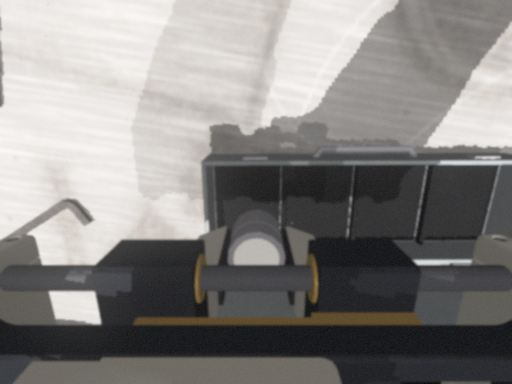

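View pics/s14c.png

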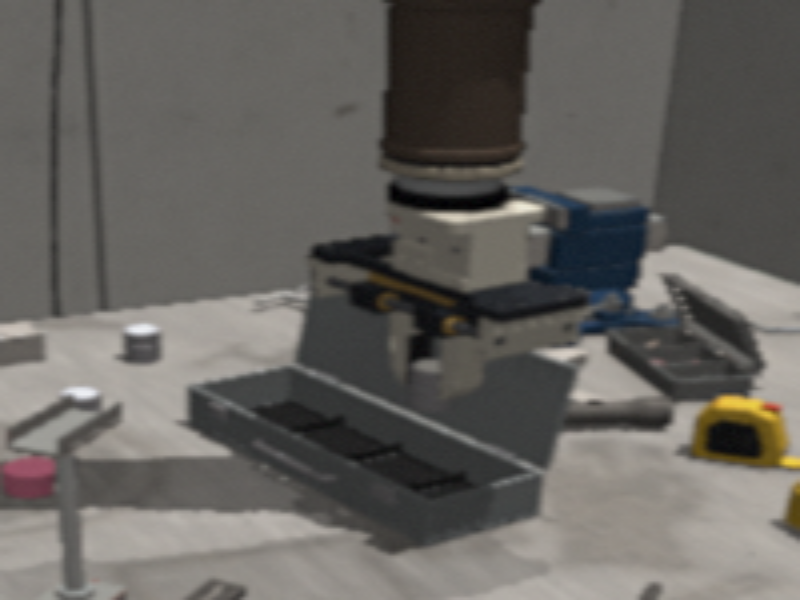

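```bash
python3 -m pendant '[[[-1,-2,50,0,0,0.003,1],[-1,-2,80,0,0,0.003,1],[-1,-2,95,0,0,0.003,1],[-1,-2,102,0,0,0.003,1],[-1,-2,102,0,0,0.003,1]]]'
python3 - <<'E'
from h import *
rel([.62,-.0775,.197],CY)
shot('wrist','w15')
E
```

```text
clock: 27.95
position: [0.6216, -0.0787, 0.1983]
ee_rot: [-0.236, 3.132, 0.0]
force: [0.2, -0.8, -1.4]
width: 0.339
rel [1. 1. 1.] [0.    0.001 0.   ] n>= 1
```

View pics/w15.png

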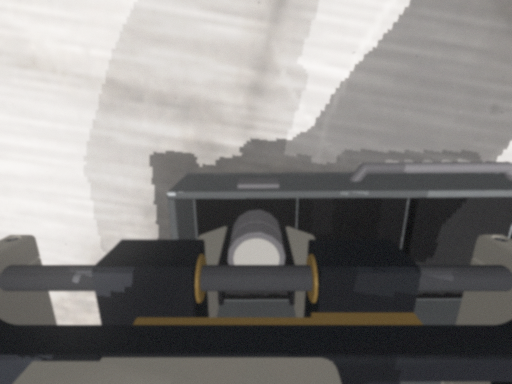

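```bash
python3 -m pendant '[[[0,0,1,0,0,0,0.1],[0,0,1,0,0,0,0.1],[0,0,1,0,0,0,0.1],[0,0,-15,0,0,0,0.1],[0,0,-50,0,0,0,0.1],[0,0,-102,0,0,0,-0.3],[0,0,-120,0,0,0,-0.3],[0,0,-120,0,0,0,-0.3]]]'
python3 - <<'E'
from h import *
shot('wrist','w16')
rel([.47,.189,.30],CY)
rel([.47,.189,.191],CY)
E
```

```text
clock: 29.0
position: [0.6218, -0.0791, 0.3196]
ee_rot: [-0.235, 3.129, -0.0]
force: [-0.6, 0.3, -0.4]
width: 0.647
rel [109. 287.  18.] [0.    0.001 0.   ] n>= 5
rel [110. 287. 127.] [0.    0.001 0.   ] n>= 6
```

View pics/w16.png

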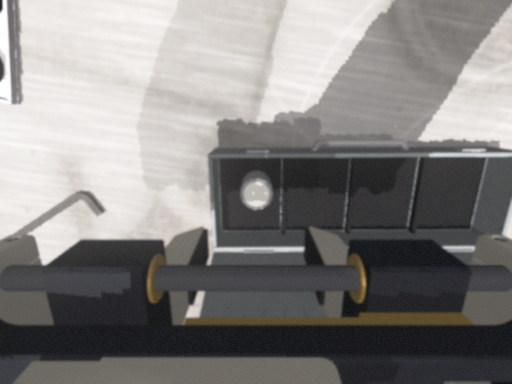

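```bash
python3 -m pendant '[[[109,287,18,0,0,0,-0.3],[109,287,18,0,0,0,-0.3],[109,287,18,0,0,0,-0.3],[109,287,18,0,0,0,-0.3],[109,287,18,0,0,0,-0.3],[109,287,18,0,0,0,-0.3],[109,287,18,0,0,0,-0.3]]]'
python3 - <<'E'
from h import *
im,c=shot('wrist','w17')
rel([.47,.189,.191],CY)
E
```

```text
clock: 29.92
position: [0.4704, 0.1882, 0.2988]
ee_rot: [0.236, -3.131, 0.002]
force: [-0.4, -1.1, -0.4]
width: 0.647
rel [  1.   2. 108.] [-0.001 -0.001 -0.001] n>= 2
```

View pics/w17.png

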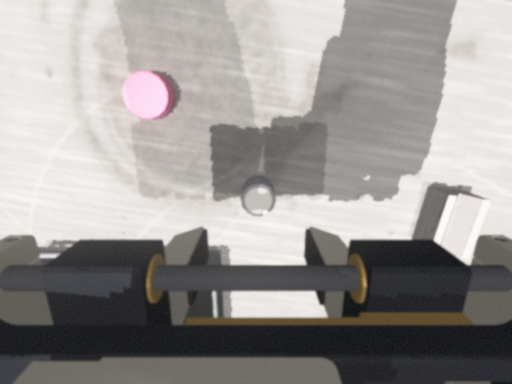

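```bash
python3 -c "
from h import *
print(ray(cam('wrist'),257.5,200,.036))"
python3 -m pendant '[[[1,2,55,0,0,0,-0.3],[1,2,90,0,0,0,-0.3],[1,2,105,0,0,0,-0.3],[1,2,108,0,0,0,-0.3],[1,2,108,0,0,0,0.2],[1,2,108,0,0,0,1],[1,2,108,0,0,0,1],[1,2,108,0,0,0,1],[1,2,108,0,0,0,1],[1,2,108,0,0,0,1],[1,2,108,0,0,0,1]]]' 30
python3 -c "
from h import *
rel([.61,-.0125,.30],CY)"
```

```text
[0.47004098 0.18883924 0.036     ]
clock: 31.35
position: [0.4697, 0.1905, 0.1924]
ee_rot: [-0.236, 3.132, 0.001]
force: [-0.7, -0.5, 7.6]
width: 0.34
rel [-108. -222. -108.] [0.001 0.001 0.   ] n>= 5
```

```bash
python3 -m pendant '[[[0,0,-40,0,0,0,1],[0,0,-90,0,0,0,1],[0,0,-108,0,0,0,1],[-30,-50,-108,0,0,0,1],[-60,-100,-108,0,0,0,1],[-85,-160,-108,0,0,0,1],[-108,-222,-108,0,0,0,1],[-108,-222,-108,0,0,0,1],[-108,-222,-108,0,0,0,1]]]'
python3 - <<'E'
from h import *
im,c=shot('wrist','w18')
rel([.61,-.0125,.197],CY)
E
```

```text
clock: 32.48
position: [0.6092, -0.0133, 0.2994]
ee_rot: [0.234, -3.132, -0.0]
force: [-0.7, 1.0, -1.0]
width: 0.343
rel [ -1.  -1. 102.] [ 0.001 -0.001  0.001] n>= 2
```

View pics/w18.png

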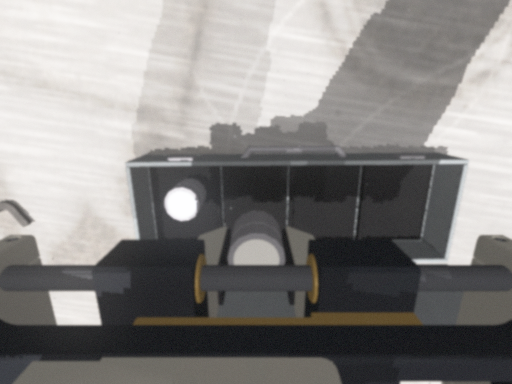

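```bash
python3 -m pendant '[[[-1,-1,50,0,0,0,1],[-1,-1,80,0,0,0,1],[-1,-1,95,0,0,0,1],[-1,-1,102,0,0,0,1],[-1,-1,102,0,0,0,1]]]'
python3 -m pendant '[[[0,0,0,0,0,0,0.1],[0,0,0,0,0,0,0.1],[0,0,0,0,0,0,0.1],[0,0,-15,0,0,0,0.1],[0,0,-50,0,0,0,0.1],[0,0,-102,0,0,0,-0.3],[0,0,-120,0,0,0,-0.3],[0,0,-120,0,0,0,-0.3]]]'
python3 - <<'E'
from h import *
shot('wrist','w19')
rel([.55,.31,.32],CY)
E
```

```text
clock: 33.15
position: [0.6108, -0.0134, 0.1982]
ee_rot: [-0.236, 3.132, 0.0]
force: [0.6, 0.2, 0.0]
width: 0.341
clock: 34.15
position: [0.6109, -0.0139, 0.3195]
ee_rot: [-0.235, 3.13, 0.001]
force: [-0.8, -0.3, -0.5]
width: 0.647
rel [ 11. 329.  -2.] [0.    0.001 0.   ] n>= 6
```

View pics/w19.png

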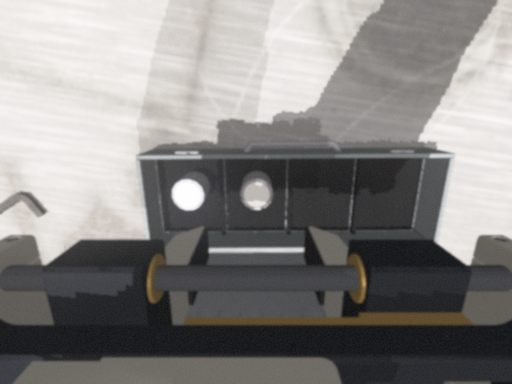

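```bash
python3 -c "
from h import *
rel([.47,.372,.35],np.pi/2)"
```

```text
rel [ 81. 402. -32.] [0.    0.001 0.15 ] n>= 7
```

```bash
python3 -m pendant '[[[81,402,-32,0,0,0.15,-1],[81,402,-32,0,0,0.15,-1],[81,402,-32,0,0,0.15,-1],[81,402,-32,0,0,0.15,-1],[81,402,-32,0,0,0.15,-1],[81,402,-32,0,0,0.15,-1],[81,402,-32,0,0,0.15,-1],[81,402,-32,0,0,0.15,-1],[81,402,-32,0,0,0.15,-1]]]'
python3 - <<'E'
from h import *
im,c=shot('wrist','w20')
cv2.imwrite('pics/w20c.png',cv2.resize(im[140:240,190:330,::-1],(784,560),interpolation=2))
E
```

```text
clock: 35.33
position: [0.4703, 0.3706, 0.3484]
ee_rot: [-0.001, -3.14, 0.004]
force: [0.6, -0.4, -0.0]
width: 1.002
```

View pics/w20.png

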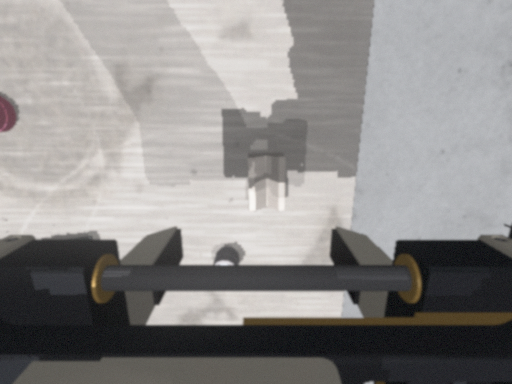

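View pics/w20c.png

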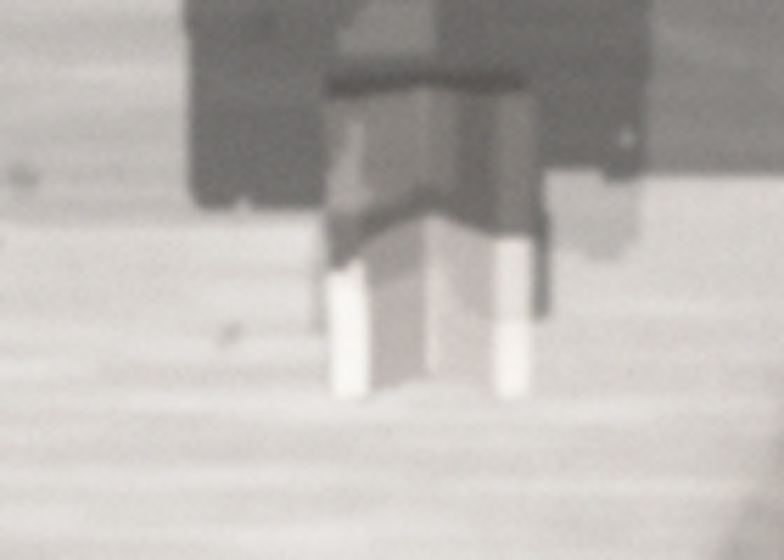

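```bash
python3 - <<'E'
from h import *
c=cam('wrist')
P=[ray(c,*p,.034) for p in [(248,157),(285.9,156.4),(249.1,210.9),(284.6,210.9)]]
for p in P:print(p.round(4))
d=P[2]+P[3]-P[0]-P[1];print(np.mean(P,0).round(4),'x axis ang',np.arctan2(d[1],d[0]),np.linalg.norm(P[0]-P[1]),np.linalg.norm(P[0]-P[2]))
im,t=shot('top','t20')
cv2.imwrite('pics/t20c.png',cv2.resize(im[200:250,130:180,::-1],(600,600),interpolation=2))
ctr=np.mean(P,0)
rel([ctr[0],ctr[1],.191],np.pi/2+np.arctan2(d[1],d[0]))
E
```

```text
[0.4389 0.3614 0.034 ]
[0.4383 0.4014 0.034 ]
[0.4993 0.3621 0.034 ]
[0.4994 0.4018 0.034 ]
[0.469  0.3817 0.034 ] x axis ang 0.008480197943692572 0.04000432934919416 0.06045316825868453
rel [  2.  12. 158.] [-0.001 -0.001 -0.011] n>= 3
```

View pics/t20c.png

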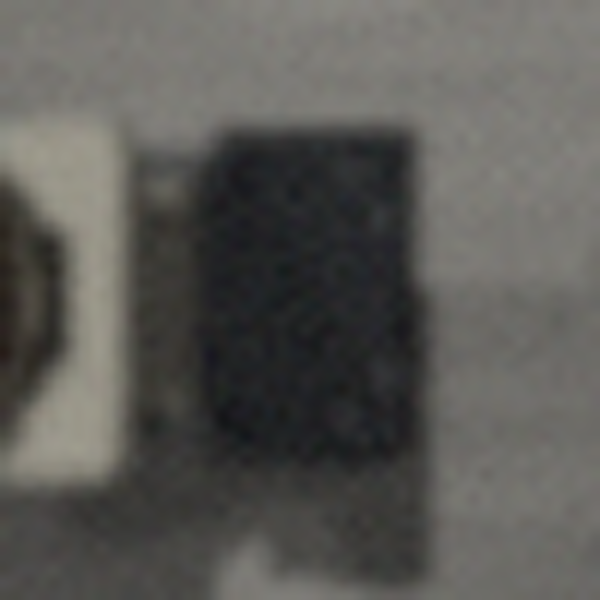

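```bash
python3 -m pendant '[[[2,11,50,0,0,-0.011,-1],[2,11,100,0,0,-0.011,-1],[2,11,135,0,0,-0.011,-0.4],[2,11,152,0,0,-0.011,-0.3],[2,11,158,0,0,-0.011,-0.3],[2,11,158,0,0,-0.011,0],[2,11,158,0,0,-0.011,1],[2,11,158,0,0,-0.011,1],[2,11,158,0,0,-0.011,1],[2,11,158,0,0,-0.011,1],[2,11,158,0,0,-0.011,1],[2,11,158,0,0,-0.011,1],[2,11,158,0,0,-0.011,1]]]' 45
python3 -c "
from h import *
rel([.6003,.053,.30],CY)"
```

```text
clock: 37.05
position: [0.4687, 0.3824, 0.1928]
ee_rot: [-0.017, 3.141, 0.001]
force: [-1.1, -2.4, 7.4]
width: 0.432
rel [-128. -331. -107.] [ 0.001  0.001 -0.139] n>= 6
```

```bash
python3 -m pendant '[[[0,0,-40,0,0,0,1],[0,0,-90,0,0,0,1],[0,0,-107,0,0,0,1],[-20,-50,-107,0,0,-0.139,1],[-40,-105,-107,0,0,-0.139,1],[-60,-160,-107,0,0,-0.139,1],[-85,-215,-107,0,0,-0.139,1],[-105,-270,-107,0,0,-0.139,1],[-128,-331,-107,0,0,-0.139,1],[-128,-331,-107,0,0,-0.139,1],[-128,-331,-107,0,0,-0.139,1]]]'
python3 - <<'E'
from h import *
im,c=shot('wrist','w21')
rel([.6003,.053,.198],CY)
E
```

```text
clock: 38.42
position: [0.5996, 0.0529, 0.2976]
ee_rot: [0.234, -3.131, -0.001]
force: [-0.9, 1.3, -3.4]
width: 0.432
rel [ -1.  -1. 100.] [ 0.001 -0.002  0.001] n>= 2
```

View pics/w21.png

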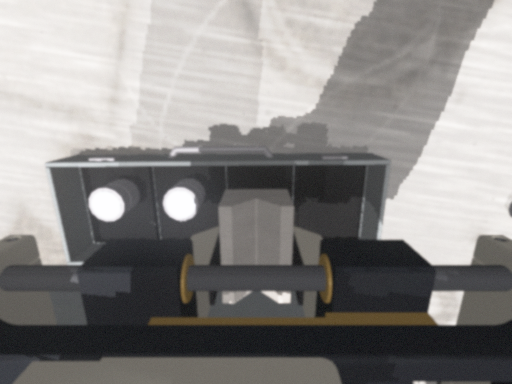

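```bash
python3 -m pendant '[[[-1,-1,50,0,0,0,1],[-1,-1,80,0,0,0,1],[-1,-1,94,0,0,0,1],[-1,-1,100,0,0,0,1],[-1,-1,100,0,0,0,1]]]'
python3 -c "
from h import *
rel([.6003,.053,.198],CY)"
```

```text
clock: 39.1
position: [0.6014, 0.0526, 0.1993]
ee_rot: [-0.237, 3.132, 0.0]
force: [0.6, -0.1, -4.3]
width: 0.435
rel [1. 1. 1.] [0.    0.001 0.001] n>= 1
```

```bash
python3 -m pendant '[[[0,0,1,0,0,0,1],[0,0,1,0,0,0,-0.05],[0,0,1,0,0,0,-0.05],[0,0,1,0,0,0,-0.05],[0,0,1,0,0,0,-0.05],[0,0,-15,0,0,0,-0.05],[0,0,-50,0,0,0,-0.05],[0,0,-102,0,0,0,-0.3],[0,0,-120,0,0,0,-0.3],[0,0,-120,0,0,0,-0.3]]]'
python3 - <<'E'
from h import *
shot('wrist','w22')
rel([.55,.329,.32],CY)
E
```

```text
clock: 40.35
position: [0.6015, 0.0521, 0.3205]
ee_rot: [-0.235, 3.13, 0.001]
force: [1.3, 0.2, -0.7]
width: 0.649
rel [  9. 281.  -1.] [0.    0.001 0.   ] n>= 5
```

View pics/w22.png

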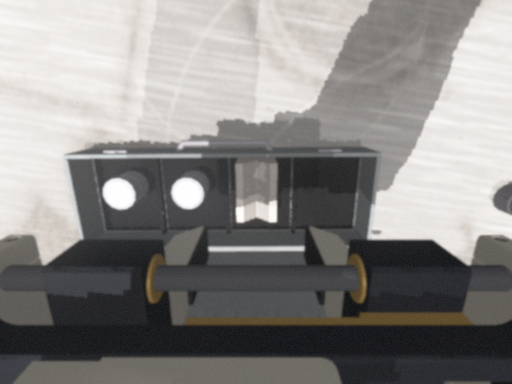

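```bash
python3 -m pendant '[[[9,281,0,0,0,0,-0.3],[9,281,0,0,0,0,-0.3],[9,281,0,0,0,0,-0.3],[9,281,0,0,0,0,-0.3],[9,281,0,0,0,0,-0.3],[9,281,0,0,0,0,-0.3],[9,281,0,0,0,0,-0.3]]]'
python3 - <<'E'
from h import *
im,c=shot('wrist','w23')
cv2.imwrite('pics/w23c.png',cv2.resize(im[150:240,200:320,::-1],(800,600),interpolation=2))
E
```

```text
clock: 41.28
position: [0.5502, 0.3275, 0.3174]
ee_rot: [0.234, -3.131, 0.003]
force: [-0.1, -0.6, 0.5]
width: 0.647
```

View pics/w23.png

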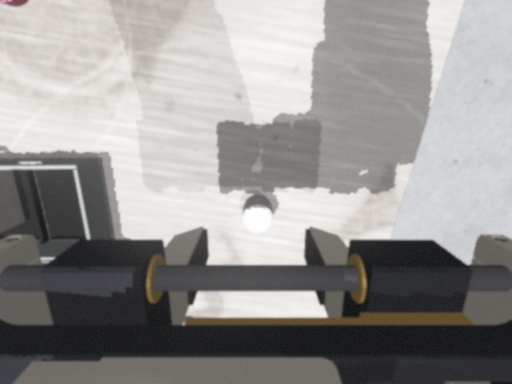

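```bash
python3 -c "
from h import *
P=ray(cam('wrist'),257.5,218,.036);print(P)
rel([.5745,.3305,.191],CY)"
```

```text
[0.5742242  0.33196375 0.036     ]
rel [-24.   0. 127.] [-0.002 -0.001 -0.002] n>= 3
```

```bash
python3 -m pendant '[[[-24,0,40,0,0,0,-0.3],[-24,0,90,0,0,0,-0.3],[-24,0,118,0,0,0,-0.3],[-24,0,127,0,0,0,-0.3],[-24,0,127,0,0,0,0.2],[-24,0,127,0,0,0,1],[-24,0,127,0,0,0,1],[-24,0,127,0,0,0,1],[-24,0,127,0,0,0,1],[-24,0,127,0,0,0,1],[-24,0,127,0,0,0,1]]]' 30
python3 -c "
from h import *
rel(case(-.008,.1,.30),CY)"
```

```text
clock: 42.7
position: [0.5743, 0.3324, 0.193]
ee_rot: [-0.236, 3.131, 0.002]
force: [-0.2, -0.8, 7.4]
width: 0.34
rel [  16. -212. -107.] [0.001 0.002 0.   ] n>= 4
```

```bash
python3 -m pendant '[[[0,0,-40,0,0,0,1],[0,0,-90,0,0,0,1],[0,0,-107,0,0,0,1],[5,-50,-107,0,0,0,1],[10,-110,-107,0,0,0,1],[13,-160,-107,0,0,0,1],[16,-212,-107,0,0,0,1],[16,-212,-107,0,0,0,1],[16,-212,-107,0,0,0,1]]]'
python3 - <<'E'
from h import *
im,c=shot('wrist','w24')
rel(case(-.008,.1,.198),CY)
E
```

```text
clock: 43.82
position: [0.5896, 0.1205, 0.2982]
ee_rot: [0.235, -3.132, -0.001]
force: [-0.5, 0.7, -1.2]
width: 0.339
rel [ -0.  -1. 100.] [ 0.001 -0.001  0.001] n>= 2
```

View pics/w24.png

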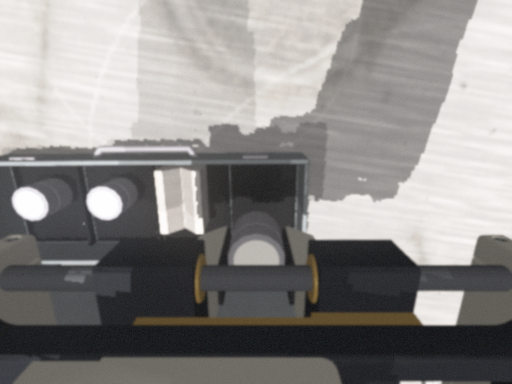

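```bash
python3 -m pendant '[[[0,-1,50,0,0,0,1],[0,-1,80,0,0,0,1],[0,-1,94,0,0,0,1],[0,-1,100,0,0,0,1],[0,-1,101,0,0,0,1]]]'
python3 -m pendant '[[[0,0,0,0,0,0,0.1],[0,0,0,0,0,0,0.1],[0,0,0,0,0,0,0.1],[0,0,-15,0,0,0,0.1],[0,0,-50,0,0,0,0.1],[0,0,-102,0,0,0,-0.3],[0,0,-140,0,0,0,-0.3],[40,0,-190,0,0,0,-0.3],[40,0,-190,0,0,0,-0.3]]]'
python3 - <<'E'
from h import *
shot('wrist','w25');shot('scene','s25');im,c=shot('top','t25')
a=cv2.imread('pics/s25.png');cv2.imwrite('pics/s25c.png',cv2.resize(a[110:260,190:350],(800,600),interpolation=2))
E
```

```text
clock: 44.5
position: [0.5904, 0.1196, 0.1982]
ee_rot: [-0.236, 3.132, 0.0]
force: [-0.5, -0.1, -1.1]
width: 0.342
clock: 45.62
position: [0.5497, 0.1122, 0.3923]
ee_rot: [-0.234, 3.127, 0.004]
force: [0.1, -0.7, 0.2]
width: 0.645
```

View pics/w25.png

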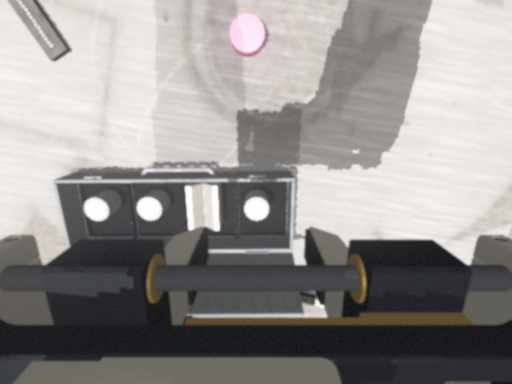

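View pics/s25c.png

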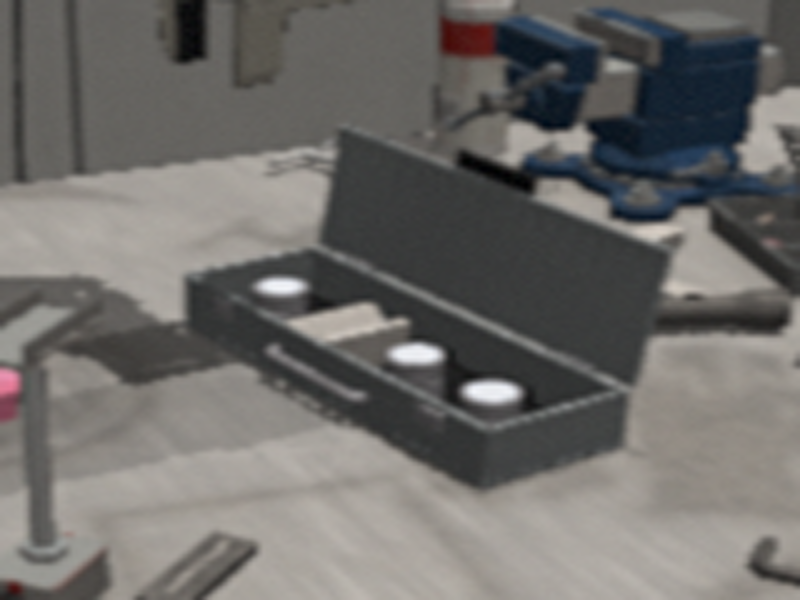

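View pics/t25.png

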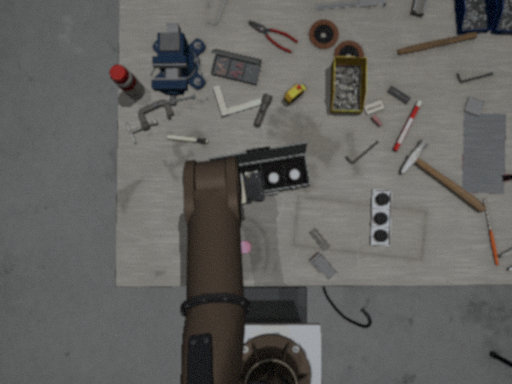

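```bash
python3 - <<'E'
from h import *
c=cam('wrist');s=cam('scene')
f=lambda u,v:(190+u/5,110+v/4)
for n,w,sc in [('C',(97,209),f(491,392)),('B',(149.5,208),f(416,355)),('A',(256.5,208.5),f(281,288))]:
    P=ray(c,*w,.040);d=P-CC;X=np.array([np.sin(CY),-np.cos(CY)]);Y=np.array([np.cos(CY),np.sin(CY)])
    q,e=tri(c,w,s,sc);print(n,'case xy',(d[:2]@X).round(4),(d[:2]@Y).round(4),'tri z',q.round(4),e.round(4))
# lid: tab/edge: scene front-edge top corners & top cam
t=cam('top')
L=tri(t,(209,159.5),s,(190+342/5,110+125/4));Rr=tri(t,(305.5,144.5),s,(190+668/5,110+250/4));print(L,Rr)
E
```

```text
C case xy -0.0095 -0.0973 tri z [ 0.6208 -0.0778  0.0357] 0.0015
B case xy -0.0109 -0.032 tri z [ 0.6102 -0.0129  0.0352] 0.0023
A case xy -0.0103 0.1006 tri z [0.5905 0.1205 0.0344] 0.0015
(array([0.65616535, 0.17370152, 0.13716045]), np.float64(0.0013648354045419698)) (array([ 0.699943  , -0.1087004 ,  0.13629985]), np.float64(0.005232657569635087))
```

```bash
python3 - <<'E'
from h import *
rel(case(.105,0,.392),CY)
for th in np.arange(1.57,-.01,-.1).tolist()+[0]:
    r=.085
    x=.049-r*np.cos(th)+.005*np.sin(th)+.0095; z=.044+r*np.sin(th)+.005*np.cos(th)
    print(round(th,2),round((.105-x)*1000),round((.125-z)*1000))
E
```

```text
rel [-153.  -99.   -4.] [0.001 0.001 0.   ] n>= 3
1.57 42 -4
1.47 50 -4
1.37 59 -3
1.27 67 -2
1.17 75 1
1.07 83 4
0.97 90 8
0.87 97 13
0.77 104 18
0.67 110 24
0.57 115 31
0.47 120 38
0.37 124 46
0.27 127 54
0.17 129 62
0.07 131 70
0 132 76
```

```bash
python3 -m pendant '[[[-50,-33,0,0,0,0,1],[-100,-66,0,0,0,0,1],[-153,-99,0,0,0,0,1],[-153,-99,0,0,0,0,1],[-153,-99,0,0,0,0,1],[-153,-99,30,0,0,0,1],[-153,-99,60,0,0,0,1],[-153,-99,85,0,0,0,1],[-153,-99,89,0,0,0,1],[-153,-99,89,0,0,0,1],[-153,-99,89,0,0,0,1]]]' 30
python3 - <<'E'
from h import *
rel(case(.105,0,.303),CY)
shot('wrist','w26');a=shot('scene','s26')[0]
cv2.imwrite('pics/s26c.png',cv2.resize(a[60:260,190:390,::-1],(800,600),interpolation=2))
E
```

```text
clock: 47.15
position: [0.7168, 0.0384, 0.3002]
ee_rot: [-0.236, 3.131, 0.0]
force: [0.1, -0.1, -0.1]
width: 0.007
rel [ 0. -0. -3.] [0.    0.002 0.   ] n>= 1
```

View pics/s26c.png

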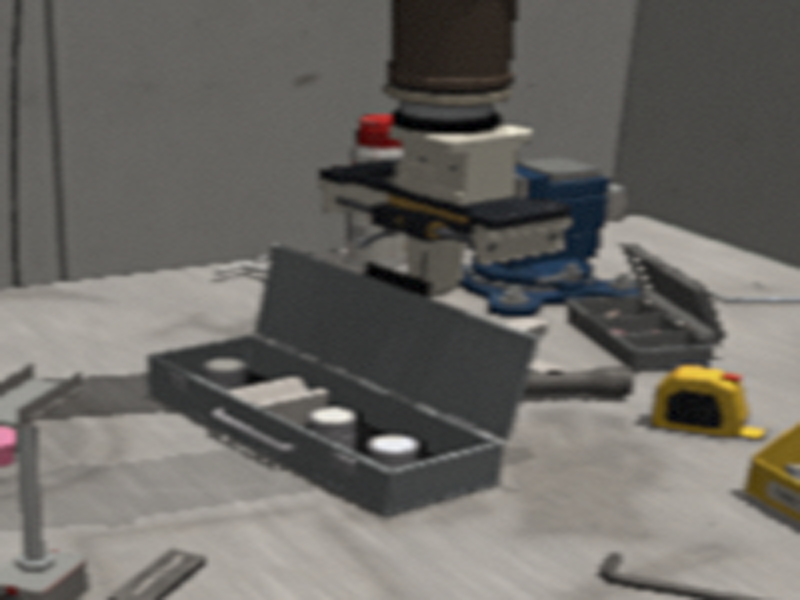

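View pics/w26.png

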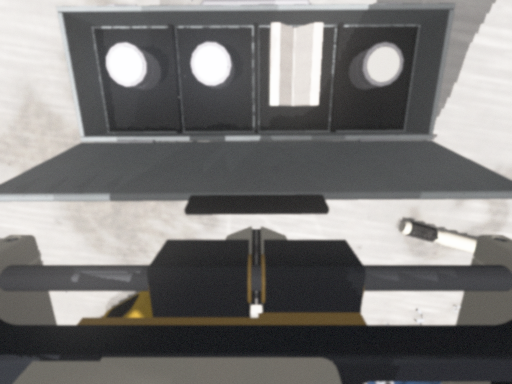

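```bash
python3 -m pendant '[[[10,0,-3,0,0,0,1],[18,0,-6,0,0,0,1],[26,0,-7,0,0,0,1],[34,0,-7,0,0,0,1],[42,0,-7,0,0,0,1],[50,0,-7,0,0,0,1],[59,0,-6,0,0,0,1],[67,0,-5,0,0,0,1],[75,0,-2,0,0,0,1],[83,0,1,0,0,0,1]]]'
python3 - <<'E'
from h import *
shot('wrist','w27');a=shot('scene','s27')[0]
cv2.imwrite('pics/s27c.png',cv2.resize(a[60:260,190:390,::-1],(800,600),interpolation=2))
E
```

```text
clock: 48.5
position: [0.6339, 0.0258, 0.2974]
ee_rot: [0.236, -3.133, -0.0]
force: [3.5, -0.0, -0.1]
width: 0.005
```

View pics/s27c.png

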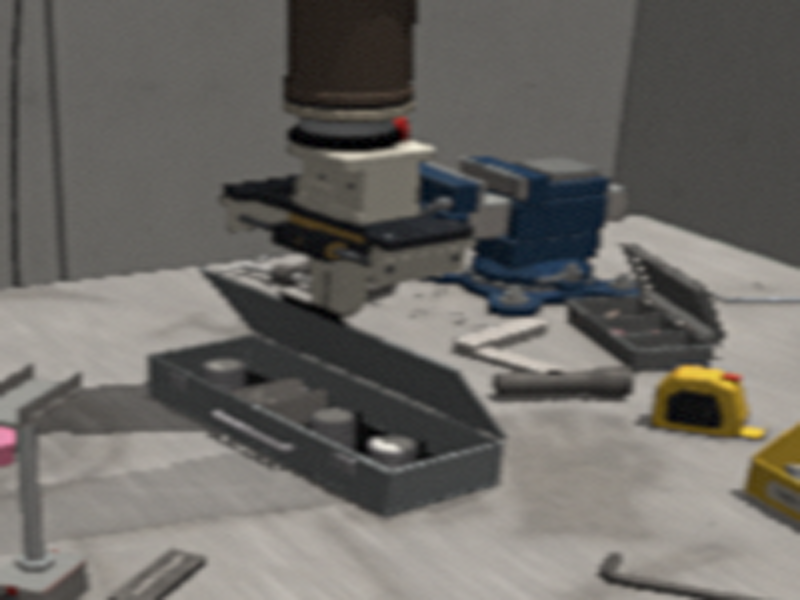

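```bash
python3 -m pendant '[[[7,0,2,0,0,0,1],[14,0,7,0,0,0,1],[21,0,12,0,0,0,1],[27,0,18,0,0,0,1],[32,0,25,0,0,0,1],[37,0,32,0,0,0,1],[41,0,40,0,0,0,1],[44,0,48,0,0,0,1],[46,0,56,0,0,0,1],[48,0,62,0,0,0,1],[49,0,67,0,0,0,1],[49,0,70,0,0,0,1],[49,0,70,0,0,0,1]]]'
python3 - <<'E'
from h import *
shot('wrist','w28');a=shot('scene','s28')[0]
cv2.imwrite('pics/s28c.png',cv2.resize(a[60:260,190:390,::-1],(800,600),interpolation=2))
E
```

```text
clock: 50.22
position: [0.5858, 0.0185, 0.2275]
ee_rot: [0.235, -3.132, -0.0]
force: [0.8, -0.9, -0.3]
width: 0.009
```

View pics/s28c.png

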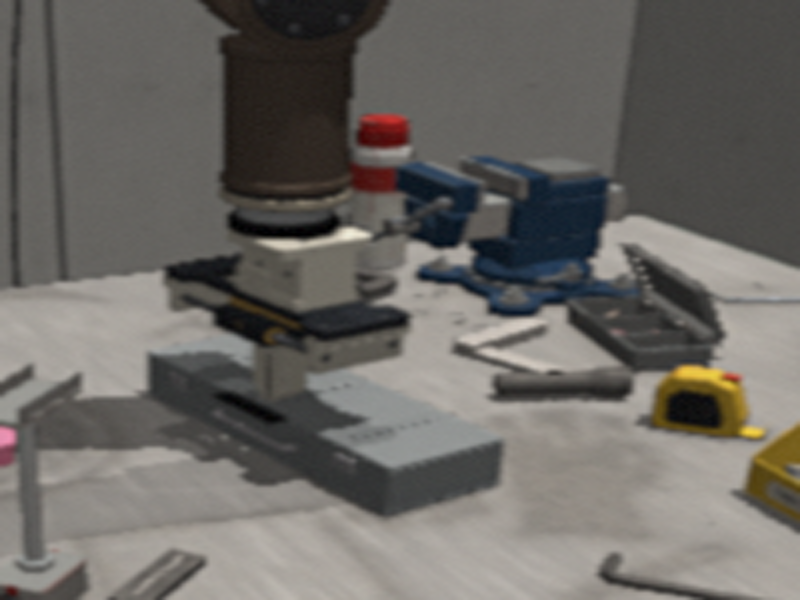

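```bash
python3 -m pendant '[[[0,0,2,0,0,0,1],[0,0,3,0,0,0,1],[0,0,3,0,0,0,1]]]'; python3 -m pendant '[[[0,0,1,0,0,0,1],[0,0,2,0,0,0,1],[0,0,2,0,0,0,1]]]'
```

```text
clock: 50.7
position: [0.5859, 0.0182, 0.227]
ee_rot: [-0.235, 3.132, 0.002]
force: [-9.5, 1.2, 31.0]
width: 0.004
clock: 51.08
position: [0.5859, 0.0181, 0.2267]
ee_rot: [-0.235, 3.132, 0.004]
force: [-17.6, -0.2, 51.1]
width: 0.007
```

```bash
python3 -m pendant '[[[0,0,-10,0,0,0,1],[0,0,-60,0,0,0,1],[0,0,-120,0,0,0,1],[0,0,-180,0,0,0,1],[60,-100,-200,0,0,0,1],[60,-100,-200,0,0,0,1],[60,-100,-200,0,0,0,1]]]'
python3 - <<'E'
from h import *
shot('wrist','w29');a=shot('scene','s29')[0];b=shot('top','t29')[0]
cv2.imwrite('pics/s29c.png',cv2.resize(a[130:330,190:390,::-1],(800,600),interpolation=2))
cv2.imwrite('pics/t29c.png',cv2.resize(b[120:280,130:410,::-1],(800,457),interpolation=2))
print(arm.observe()['force'])
E
```

```text
clock: 51.95
position: [0.5398, -0.0943, 0.424]
ee_rot: [-0.223, 3.132, -0.002]
force: [-0.6, 1.3, -0.5]
width: 0.005
[1.41831216 0.25376655 0.04003017]
```

View pics/s29c.png

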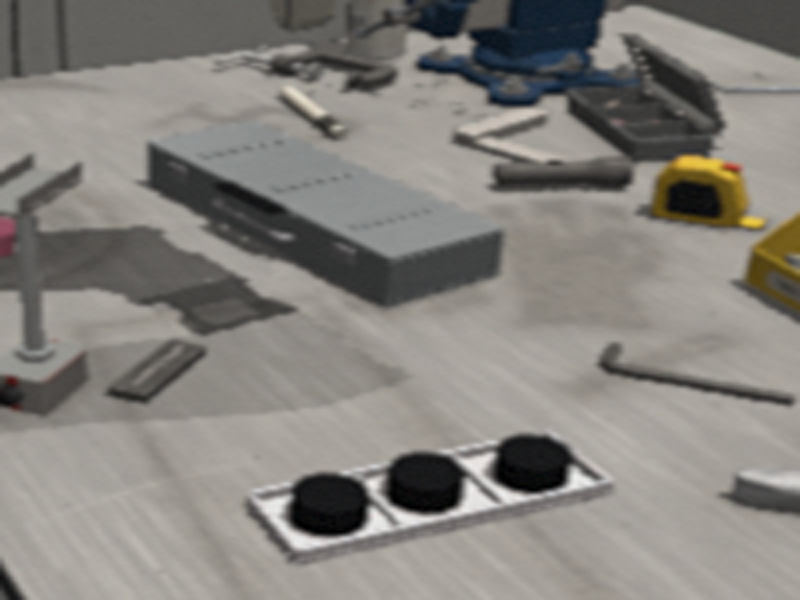

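View pics/w29.png

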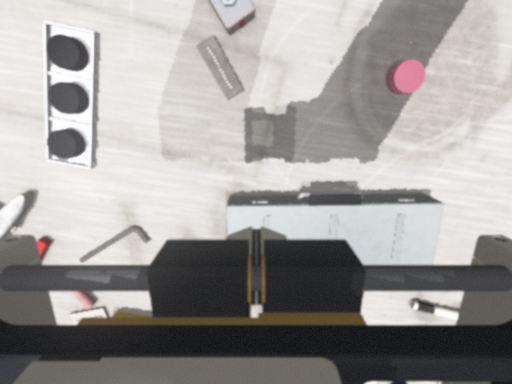

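View pics/t29c.png

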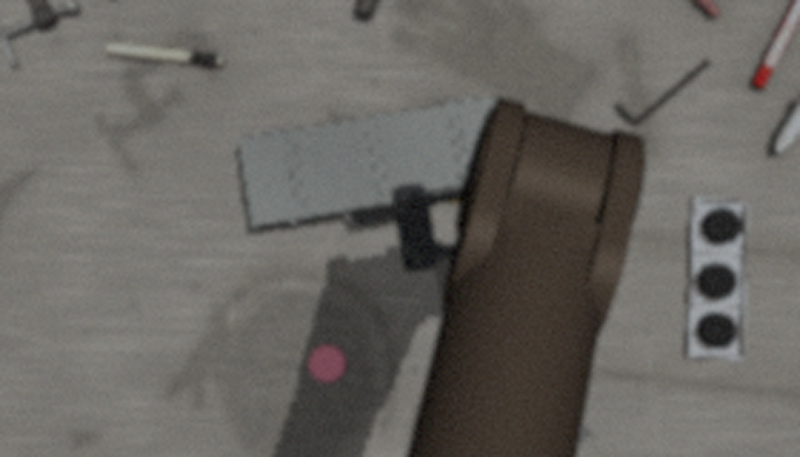

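```bash
python3 -c "
from cell import arm
print(arm.sign_off(), arm.observe()['clock'])"
```

```text
the job is handed in; nothing more can be done
the job is handed in; nothing more can be done
```

I packed the kit away and handed it in at about 52 s. All three caps are right way up in the cap tray, one per bay. The three probes stand face up and the V block lies groove up, each in its own case bay, and the lid is shut.

**Before closing:** the probes measured about -0.097, -0.032 and 0.101 m along the case, which is clear of the ribs and the end walls. Two-view heights put their tops at 34–36 mm against the 40 mm expected. I took this as calibration and pixel error, since all three agreed and the pictures showed them standing upright below the rim.

**Lid:** pressing down on it stopped hard, with 31 N and then 51 N through the fingertips. After the hand lifted clear, the pictures show the lid flush with no gap.

**Bystanders:** nothing was deliberately touched. In the last pictures the marker, coupon, hex key and pink look-alike sit where they were, judged by eye and not measured. I saw no part knocked aside during the run. No check failed, and sign-off gave no verdict.

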